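# Load and close the vacuum drying chamber

## Robot

A 7-joint arm with a two-finger parallel gripper is mounted at the origin on the work surface. World frame = base frame: x ahead of the robot, y to its left, z up, the work surface at z = 0. Lengths are in mm, angles in rad, forces in N, time in s.
With the tool pointing down it reaches from about 425 to 875 mm from the base axis. Payload 8.4 kg.
Tool frame: the origin (TCP) lies between the finger pads; the fingertips stand 25 mm ahead of it and the grasp point (between the pads) lies 6 mm ahead of it; z points along the fingers, y is the line along which they close (so a half turn about z gives the same grasp; the last joint's range is limited). The gripper opens to 87 mm and grips with 3 to 60 N. Pads are 19 mm wide; open, the fingers measure 117 mm over their backs; the gripper's body (75 mm by 190 mm) begins 51 mm behind the grasp point.
Start: joints at [-1.343, 0.333, 0.04, 1.465, -0.013, 1.343, -0.059], TCP at [208.66, 615.57, 247.546] pointing down, gripper open.
Joint ranges: [-2.58, 2.58], [-0.38, 2.09], [-1.3, 1.39], [0.25, 2.4], [-1.5, 4.64], [0.08, 2.09], [-2.65, 2.65]. Speed limits (rad/s): [2.22, 2.22, 2.79, 2.79, 3.14, 3.14, 3.14].

## Interface

Orientations are given as [roll, pitch, yaw] about the fixed x, y, z axes, in that order (R = Rz(yaw) Ry(pitch) Rx(roll)).
In Python, from bench import manip, optics, order gives the robot as it stands. The module is installed in compiled form; this text tells all that it offers.
- The arm moves only by the shell command python3 -m creep 'ROWS' [FORCE]. ROWS is a JSON object of lists of equal length, an entry for each row: "translation": the shift along the world's x, y, z in cm, a list of three; "turn": the turn about the world's z in rad; "gripper": the finger opening in cm, from 0 to 8.7. In form: {"translation": [[dx, dy, dz], ...], "turn": [turn, ...], "gripper": [gripper, ...]}. A call has 1 to 8 rows; each row is the pose to reach, as a shift and turn from the pose commanded when the call began; what a row does not reach only later rows make up. A row lasts 1/8 s, in which the tool goes at most 62.5 mm and 10.7 degrees, less where a joint would pass 70% of its speed; a pose out of reach is approached as far as the arm can. A call with a gripper value outside its range is refused whole. The fingers move at their own pace and stop on an object; FORCE is the grip in N (left out, the last holds). Time passes only in rows, so rows that repeat a pose let the fingers close. It gives the time, the measured TCP pose, the force, the opening and the grip force at its end, in the units of the state.
- manip.read_state(): the state, without advancing time (a new reading comes with each control period).
- optics.camera(name): name is "side" or "top" or "wrist"; returns a dict with "color" (480x640x3 uint8, blue, green, red), "K" (3x3 intrinsics, pixels), "k1" (the pictures are not rectified: a ray, as slopes to the right and down, at radius r is drawn at 1 + k1 r^2 times it, then the intrinsics apply), "pose" (4x4, takes a point from camera to world coordinates); the wrist camera has in their place "hand_eye" (4x4, takes a point from camera to tool coordinates, whose origin is the TCP and whose axes are the flange's). Camera axes: x right, y down, z forward; pixel columns grow to the right and rows downward; lengths in mm; the calibration is good to about 2 mm. A picture is of the moment at which its call begins: read the wrist's pose just before it. There is no depth.
- order.close_job(): hands the job in; it is judged then, once.
The state is a dict: "time": time; "q": joint angles; "joint_vel": joint speeds; "effort": joint torques, N m; "position": TCP position; "tool_rot": TCP orientation; "wrist_force": force on the tool from outside, world axes, zero at the start; "torque": the same for the moment, N m; "opening": finger opening in mm; "grip_force": force on a finger pad.
Only numpy, scipy, OpenCV 4.12 (cv2) and the standard library are available. Lean on these libraries where they do the work, as an engineer would, in place of code of your own. Each camera call takes 0.05 s, during which the arm holds its last target. There are 200 camera calls.

## Task

Change the load of the vacuum drying chamber: first lift the dried baskets (green grips) off its turntable and stand them in the white tray. Then lift each drained basket (blue grip) up and off its hook on the drip stand and stand it on the turntable, put the clear lid squarely on the chamber, and last turn all three red clamp knobs clockwise to their end stops. Keep every basket upright so that its specimen stays in, and do not shift the bottle, beaker and other things on the bench.

Things in the scene. Friction and masses are not known exactly. Their poses are not given: they have to be found in the camera images.
- chamber: Vacuum drying chamber, fixed: upright open steel pot, bore 184 mm, outside 196 mm. Origin on its axis at bench level, z up. A 172 mm turntable inside spins freely, its top 16 mm above the bench. Flange top (lid's sealing face) 138 mm above the bench. Three clamps, 128 mm from the axis at +60, 180 and -60 degrees from its x axis, rise to 188 mm: carry things over them.
- seat_1 (a point): Centre of one of three blue-ringed places on top of the chamber's turntable, 46 mm from its axis, 120 degrees apart, 16 mm above the bench; turns with the turntable. Room for any one basket, turned any way.
- seat_2 (a point): Centre of one of three blue-ringed places on top of the chamber's turntable, 46 mm from its axis, 120 degrees apart, 16 mm above the bench; turns with the turntable. Room for any one basket, turned any way.
- seat_3 (a point): Centre of one of three blue-ringed places on top of the chamber's turntable, 46 mm from its axis, 120 degrees apart, 16 mm above the bench; turns with the turntable. Room for any one basket, turned any way.
- lid: Loose clear lid, 0.5 kg, 210 mm in diameter, plate 12 mm thick. Origin: centre of the plate's underside, z up. A register 178 mm in diameter below it drops 5 mm into the bore, so the origin is 5 mm high on the bench, 138 mm on the chamber. Yellow bar handle: 72 mm along y, 14 mm thick along x, 32 to 48 mm above the origin, on posts at y = +-28 mm, free below. Fits turned any way.
- clamp_1 (a joint): Turn of clamp 1 in rad, clockwise seen from above: starts at 0 to 0.2 (dog clear of the lid); 1.5 is the end stop, dog over the lid's edge. Stays where it is left; friction about 0.06 N m.
- clamp_1_grip (a point): On the vertical axis of clamp 1, 182 mm above the bench, turning with its knob: a red bar 46 mm along the point's x, 14 mm thick along y, 162 to 188 mm above the bench. The steel dog fixed below it is 14 mm wide, reaches 40 mm from the axis along +x, 152 to 160 mm above the bench, 2 mm over the seated lid.
- clamp_2 (a joint): Turn of clamp 2 in rad, clockwise seen from above: starts at 0 to 0.2 (dog clear of the lid); 1.5 is the end stop, dog over the lid's edge. Stays where it is left; friction about 0.06 N m.
- clamp_2_grip (a point): On the vertical axis of clamp 2, 182 mm above the bench, turning with its knob: a red bar 46 mm along the point's x, 14 mm thick along y, 162 to 188 mm above the bench. The steel dog fixed below it is 14 mm wide, reaches 40 mm from the axis along +x, 152 to 160 mm above the bench, 2 mm over the seated lid.
- clamp_3 (a joint): Turn of clamp 3 in rad, clockwise seen from above: starts at 0 to 0.2 (dog clear of the lid); 1.5 is the end stop, dog over the lid's edge. Stays where it is left; friction about 0.06 N m.
- clamp_3_grip (a point): On the vertical axis of clamp 3, 182 mm above the bench, turning with its knob: a red bar 46 mm along the point's x, 14 mm thick along y, 162 to 188 mm above the bench. The steel dog fixed below it is 14 mm wide, reaches 40 mm from the axis along +x, 152 to 160 mm above the bench, 2 mm over the seated lid.
- stand: Steel drip stand, fixed: tray 150 x 270 mm, 14 mm high, with two posts and a rail along its y axis, 45 mm behind (+x of) the centre, 136 mm high. Origin: centre of its underside, z up. Three hooks reach from the rail towards -x at y = -85, 0 and +85 mm, for basket_1, basket_2 and basket_3.
- hook_2 (a point): Middle hook (all are alike): top of its 8 mm rod where a basket's grip hangs, 125 mm above the bench, 25 mm in front of the stand's centre. 10 to 21 mm in front of it (stand's -x) the tip turns up 6 mm. A basket comes off when lifted 10 to 28 mm (higher, its cup meets the rod), then moved at least 50 mm to the stand's -x before rising further.
- basket_1: Specimen basket with a blue grip hanging on the stand (two or three are present), about 0.14 kg. Origin: centre of its underside, z up, 45 mm above the bench when hanging, axes about the stand's. Wire cup 52 mm in diameter, 40 mm tall; uprights at y = +-24.5 mm; blue grip bar 58 mm along y, 10 mm thick along x, 80 to 110 mm above the origin. The hook lies in the window between cup and grip.
- basket_2: Specimen basket with a blue grip hanging on the stand (two or three are present), about 0.14 kg. Origin: centre of its underside, z up, 45 mm above the bench when hanging, axes about the stand's. Wire cup 52 mm in diameter, 40 mm tall; uprights at y = +-24.5 mm; blue grip bar 58 mm along y, 10 mm thick along x, 80 to 110 mm above the origin. The hook lies in the window between cup and grip.
- basket_3: Specimen basket with a blue grip hanging on the stand (two or three are present), about 0.14 kg. Origin: centre of its underside, z up, 45 mm above the bench when hanging, axes about the stand's. Wire cup 52 mm in diameter, 40 mm tall; uprights at y = +-24.5 mm; blue grip bar 58 mm along y, 10 mm thick along x, 80 to 110 mm above the origin. The hook lies in the window between cup and grip.
- dry_1: Dried specimen basket with a green grip, standing on the chamber's turntable at the start (one or two are present), its origin 16 mm above the bench, turned any way. Same shape, size and axes as the hanging baskets.
- dry_2: Dried specimen basket with a green grip, standing on the chamber's turntable at the start (one or two are present), its origin 16 mm above the bench, turned any way. Same shape, size and axes as the hanging baskets.
- dry_tray: White tray for dried baskets, fixed: 100 mm along x, 160 mm along y outside, walls 4 mm thick and 12 mm high, inner floor 4 mm above the bench. Origin: centre of its underside. Room for two baskets side by side along y, 76 mm apart.
- ethanol_bottle: Bystander, loose: white round bottle, 64 mm diameter, 170 mm tall, red cap. Origin at the centre of its underside.
- beaker: Bystander, loose: empty glass beaker, 72 mm diameter, 90 mm tall. Origin at the centre of its underside.
- test_block: Bystander, loose: bright steel hardness reference disc, 60 mm diameter, 14 mm thick. Origin at the centre of its underside.
- spare_mount: Bystander, loose: dark red resin-mounted specimen, a cylinder 40 mm in diameter and 24 mm tall. Origin at the centre of its underside.
- petri_dish: Bystander, loose: shallow open glass dish, 90 mm in diameter, 16 mm tall. Origin at the centre of its underside.
There are look-alikes about, which are no part of the job. Leave any orange or yellow look-alike of the basket_2 alone.

How it is judged:
By the outcome, as a careful person would: the job done as asked, in the order asked, and still so for the second after the job is handed in, with the robot touching nothing.
Of basket_1, basket_2, basket_3 only 2 to 3 are there at a start; the rules pass over those that are not, and their reading is None.
Of dry_1, dry_2 only 1 to 2 are there at a start; the rules pass over those that are not, and their reading is None.
At some moment in a run one of lid may be knocked a few centimetres aside while the robot is not near it.
It also fails if it takes over 210 s, if anything falls off the work surface, if the arm or the gripper's body presses on something with over 40 N, if the wrist force passes 120 N, or if a joint passes its speed limit or range.

## Working session

There is one attempt and no reset: what is moved stays moved. The work goes in short steps, Python scripts to look and compute and a shell command to move; the robot and the scene stay as the last step left them, time stands still between calls to the robot, and variables do not carry over. Pictures are saved under pics/ and viewed, at most 14 in all, crops included, and the job is handed in when it is done.

```bash
mkdir -p pics; cat > h.py <<'E'
import numpy as np,cv2
from bench import manip,optics
from scipy.spatial.transform import Rotation as R
def cam(n):
    s=manip.read_state(); c=optics.camera(n)
    if n=='wrist':
        T=np.eye(4);T[:3,:3]=R.from_euler('xyz',s['tool_rot']).as_matrix();T[:3,3]=s['position']
        c['pose']=T@np.array(c['hand_eye'])
    return c
def ray(c,u,v):
    K=np.array(c['K']);d=np.array([(u-K[0,2])/K[0,0],(v-K[1,2])/K[1,1]])
    p=d.copy()
    for _ in range(20): p=d/(1+c['k1']*(p@p))
    P=np.array(c['pose']);return P[:3,3],P[:3,:3]@np.r_[p,1]
def onz(c,u,v,z):
    o,d=ray(c,u,v);return o+d*(z-o[2])/d[2]
def proj(c,X):
    P=np.array(c['pose']);x=P[:3,:3].T@(np.array(X,float)-P[:3,3]);p=x[:2]/x[2];p=p*(1+c['k1']*(p@p));K=np.array(c['K'])
    return K[0,0]*p[0]+K[0,2],K[1,1]*p[1]+K[1,2]
E
python3 - <<'E'
from h import *
for n in('top','side','wrist'):
    c=cam(n);cv2.imwrite(f'pics/{n}0.png',c['color']);print(n,np.round(c['pose'],2).tolist(),c['k1'],np.array(c['K'])[0,0])
print(manip.read_state())
E
```

```text
top [[-0.02, -0.99, 0.16, 301.21], [-1.0, 0.01, -0.01, 79.76], [0.01, -0.16, -0.99, 1575.26], [0.0, 0.0, 0.0, 1.0]] -0.11283399091744235 579.9340550611068
side [[0.66, -0.55, 0.51, -111.87], [-0.75, -0.48, 0.45, -530.99], [-0.01, -0.68, -0.73, 1077.14], [0.0, 0.0, 0.0, 1.0]] 0.025740973570490464 456.5971908808708
wrist [[0.32, 0.91, 0.25, 140.51], [0.95, -0.31, -0.09, 639.69], [-0.0, 0.27, -0.96, 383.42], [0.0, 0.0, 0.0, 1.0]] -0.07938686970358803 409.5373965657621
{'time': 0.15, 'q': array([-1.34320793,  0.33374946,  0.03991584,  1.46603331, -0.01338552,
        1.34329961, -0.05851774]), 'joint_vel': array([ 0.00086408, -0.00157401, -0.00043561, -0.0014659 ,  0.00091685,
        0.00016119, -0.00088591]), 'effort': array([ 3.42948581e-03, -6.56847811e+01,  1.33739233e+00, -4.04107618e+01,
       -5.95320412e-02,  4.18387097e-02,  7.72805879e-05]), 'position': array([208.59629   , 615.28294574, 246.8806506 ]), 'tool_rot': array([-3.14037357e+00,  1.07418744e-04,  2.81473601e+00]), 'wrist_force': array([ 0.2808763 ,  0.1629669 , -0.23990181]), 'torque': array([ 0.01175705, -0.02072506, -0.03247287]), 'grip_force': 0.0, 'opening': 86.81374994305209}
```

View pics/top0.png

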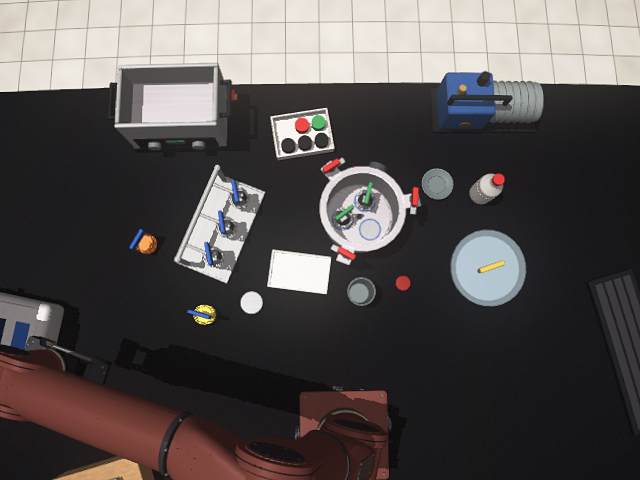

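View pics/side0.png

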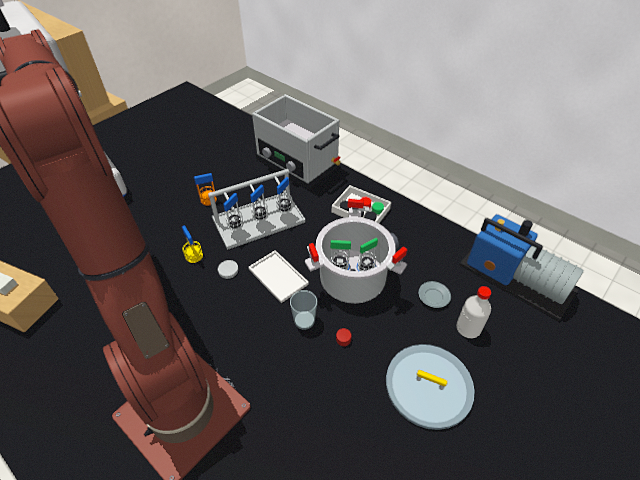

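The top view shows the hanging blue grips at (237,192), (226,222) and (209,255). Green grips are at (367,193) and (345,212), and the free seat ring is at (370,230). The chamber is at about (362,208), the white tray at (299,272) and the lid at (488,268) with its yellow bar at (491,266).

Things that could be taken for a basket: the orange basket (145,240), the yellow basket (204,314), the black/red/green caps in the box (302,135), and the blue pump (466,100). The targets are the greens in the pot and the blues on the stand.

```bash
cat > m.py <<'E'
from h import *
def blobs(c,col,amin=15):
    h=cv2.cvtColor(c['color'],cv2.COLOR_BGR2HSV)
    rng={'red':[((0,150,90),(6,255,255)),((174,150,90),(180,255,255))],'green':[((45,120,50),(80,255,255))],'blue':[((104,150,60),(122,255,255))],'yellow':[((22,150,120),(34,255,255))]}[col]
    m=sum(cv2.inRange(h,a,b) for a,b in rng)
    n,l,s,ce=cv2.connectedComponentsWithStats(m)
    return [(ce[i],s[i,4],cv2.minAreaRect(np.argwhere(l==i)[:,::-1].astype(np.float32))) for i in range(1,n) if s[i,4]>=amin]
def tri(c1,p1,c2,p2):
    a,d=ray(c1,*p1);b,e=ray(c2,*p2)
    t=np.linalg.lstsq(np.c_[d,-e],b-a,rcond=None)[0];x=a+d*t[0];y=b+e*t[1]
    return (x+y)/2,np.linalg.norm(x-y)
def axis(c,rect,z):
    b=cv2.boxPoints(rect);e=[b[1]-b[0],b[2]-b[1]];d=max(e,key=np.linalg.norm)/2;q=np.array(rect[0])
    p=onz(c,*(q+d),z)-onz(c,*(q-d),z);return np.arctan2(p[1],p[0]),np.hypot(*p[:2])
E
python3 - <<'E'
from m import *
t=cam('top');s=cam('side')
for col in('red','green','blue','yellow'):
    T=blobs(t,col);S=blobs(s,col)
    for p,a,r in T:
        o=[]
        for q,b,_ in S:
            X,g=tri(t,p,s,q)
            if g<9 and 0<X[2]<260:o.append((np.round(X).astype(int).tolist(),round(g,1),np.round(q).astype(int).tolist()))
        an,L=axis(t,r,130 if col!='red' else 180)
        print(col,np.round(p).astype(int),a,round(an,2),round(L),o)
# flange ring, tray
g=cv2.cvtColor(t['color'],cv2.COLOR_BGR2GRAY)
m=(cv2.inRange(g[140:275,300:430],150,255));cs,_=cv2.findContours(m,0,2)
for c in cs:
    if cv2.contourArea(c)>1500:
        print('ringbox',cv2.boundingRect(c),cv2.contourArea(c))
m=cv2.inRange(g[230:310,255:345],170,255);c=max(cv2.findContours(m,0,2)[0],key=cv2.contourArea)
b=cv2.boxPoints(cv2.minAreaRect(c))+[255,230]
print('tray',np.round([onz(t,*p,12)[:2] for p in b]).tolist())
c=t['color'];cv2.imwrite('pics/crop.png',cv2.resize(c[145:300,170:450],None,fx=2.8,fy=2.8,interpolation=2))
E
```

```text
red [232  94] 20 -3.13 24 [([919, 290, 61], np.float64(2.8), [336, 159])]
red [301 125] 155 -1.58 33 []
red [331 165] 101 -0.98 48 [([687, 22, 172], np.float64(8.2), [359, 202])]
red [498 179] 120 -0.82 32 [([645, -399, 163], np.float64(1.5), [484, 292])]
red [415 196] 116 3.1 46 [([601, -181, 175], np.float64(1.4), [399, 254])]
red [346 253] 106 -2.05 44 [([461, -7, 176], np.float64(1.8), [313, 252])]
red [402 283] 176 3.11 34 [([397, -167, 13], np.float64(1.6), [343, 337])]
green [318 122] 137 -1.58 31 [([851, 54, 16], np.float64(2.5), [377, 207])]
green [368 193] 69 -0.24 56 [([625, -70, 110], np.float64(2.7), [368, 245])]
green [344 212] 72 -0.99 55 [([575, -7, 109], np.float64(0.6), [340, 244])]
blue [472 109] 152 -1.57 122 []
blue [235 191] 76 -2.94 57 [([629, 271, 136], np.float64(2.9), [282, 185])]
blue [221 222] 79 -2.97 56 [([549, 304, 138], np.float64(1.2), [257, 193])]
blue [137 239] 130 -0.52 57 [([516, 532, 92], np.float64(1.6), [203, 178])]
blue [208 254] 81 -2.93 57 [([470, 336, 139], np.float64(0.0), [230, 201])]
blue [198 314] 88 -1.87 60 [([321, 367, 94], np.float64(0.1), [187, 234])]
blue [ 20 335] 338 -0.19 64 []
yellow [492 266] 87 -1.28 64 [([434, -406, 45], np.float64(1.9), [431, 378])]
yellow [209 312] 48 -1.87 34 []
yellow [198 320] 39 -2.16 38 []
yellow [211 320] 17 -0.79 19 [([306, 343, 41], np.float64(3.7), [193, 252])]
ringbox (20, 27, 96, 86) 5762.0
tray [[394.0, 198.0], [495.0, 185.0], [472.0, 24.0], [372.0, 39.0]]
```

View pics/crop.png

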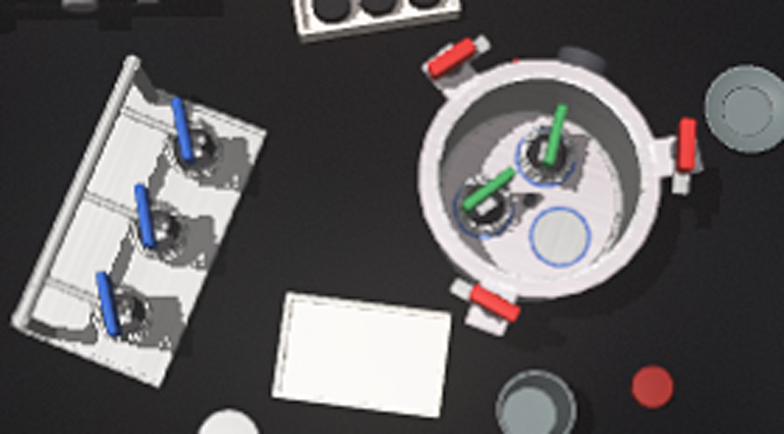

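The crop confirms the choice: green grips at (555,133) and (488,188) inside the pot, and three blue grips on the stand hooks. The free ring is at (560,236). The clamps fit a 128 mm radius around (583,-55). I'm moving over the pot for a close look.

```bash
python3 -m creep '{"translation":[[3,-5.4,1],[6,-10.8,2],[9,-16.2,3],[12,-21.6,4],[15,-27,5],[18,-32.4,6],[18.5,-33.3,8],[18.7,-33.5,8.3]],"turn":[0,0,0,0,0,0,0,0],"gripper":[8.7,8.7,8.7,6,5,4,4,4]}' 15
python3 -m creep '{"translation":[[3,-5.4,0],[6,-10.8,0],[9,-16.2,0],[12,-21.6,0],[15,-27,0],[18,-32.4,0],[18.7,-33.5,0],[18.7,-33.5,0]],"turn":[0,0,0,0,0,0,0,0],"gripper":[4,4,4,4,4,4,4,4]}'
python3 - <<'E'
from m import *
c=cam('wrist');cv2.imwrite('pics/w1.png',c['color'])
s=manip.read_state();print(s['position'],s['tool_rot'],c['pose'][:3,3])
for col,z in(('red',188),('green',126)):
    for p,a,r in blobs(c,col,60): print(col,np.round(p),a,np.round(onz(c,*r[0],z)),np.round(axis(c,r,z),2),np.round(r[1]))
E
```

```text
time: 1.25
position: [396.5, 280.1, 331.8]
tool_rot: [3.139, 0.001, 2.813]
wrist_force: [0.6, -0.2, -0.1]
opening: 45.6
grip_force: 0.0
time: 2.25
position: [582.8, -53.8, 329.4]
tool_rot: [-3.14, -0.001, 2.815]
wrist_force: [0.4, 1.0, -0.0]
opening: 39.8
grip_force: 0.0
[582.57170424 -52.52196029 329.62516742] [-3.14124977e+00 -1.50947738e-03  2.81653258e+00] [514.96657687 -29.40237639 466.19040453]
red [327.  41.] 1609 [465.  -6. 188.] [ 1.04 44.99] [71. 27.]
red [160.  67.] 1205 [ 442. -114.  188.] [ 0.44 24.4 ] [39. 37.]
red [164. 282.] 180 [ 579. -171.  188.] [ 1.94 20.39] [11. 25.]
green [369. 191.] 802 [574.  -7. 126.] [ 2.22 55.82] [14. 67.]
green [318. 266.] 652 [622. -68. 126.] [-0.26 61.2 ] [66. 11.]
```

View pics/w1.png

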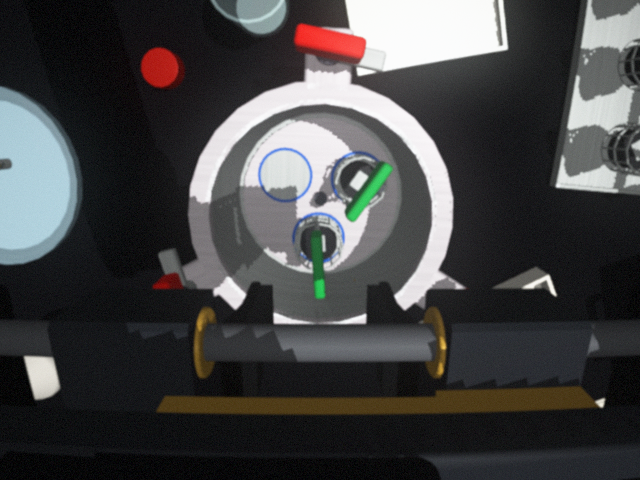

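The wrist view shows green grip A at (318,266) and B at (369,191). The free ring is at (285,175) and the turntable centre dot at (320,199). Positions agree with the top view to within 3 mm. Next I grasp A.

```bash
python3 -m creep '{"translation":[[4.0,-1.6,0],[4.0,-1.6,0],[4,-1.6,-6],[4,-1.6,-12],[4,-1.6,-17],[4,-1.6,-20.5],[4,-1.6,-20.5],[4,-1.6,-20.5]],"turn":[0.15,0.15,0.15,0.15,0.15,0.15,0.15,0.15],"gripper":[4,4,4,4,4,4,4,4]}' 15
python3 -m creep '{"translation":[[0,0,0],[0,0,0],[0,0,0],[0,0,0],[0,0,0],[0,0,0],[0,0,0],[0,0,0]],"turn":[0,0,0,0,0,0,0,0],"gripper":[0.5,0.5,0.5,0.5,0.5,0.5,0.5,0.5]}' 15
python3 - <<'E'
from m import *
c=cam('top')
# chamber center from rings via top earlier; tray/flange fit
w=None
E
```

```text
time: 3.3
position: [623.3, -69.3, 127.4]
tool_rot: [3.141, 0.002, 2.966]
wrist_force: [-0.2, -0.1, -0.2]
opening: 40.3
grip_force: 0.0
time: 4.3
position: [622.7, -70.5, 125.6]
tool_rot: [-3.142, 0.0, 2.965]
wrist_force: [0.1, 0.2, 2.6]
opening: 9.9
grip_force: 15.0
```

```bash
python3 -m creep '{"translation":[[0,0,1],[0,0,4],[0,0,7],[0,0,10],[0,0,13],[0,0,16],[0,0,18.5],[0,0,20]],"turn":[0,0,0,0,0,0,0,0],"gripper":[0.5,0.5,0.5,0.5,0.5,0.5,0.5,0.5]}' 15
python3 -m creep '{"translation":[[-1,1.2,0.5],[-4,4.7,0.5],[-7,8.3,0.5],[-10,11.8,0.5],[-13,15.4,0.5],[-16,19,0.5],[-18,21.4,0.5],[-18.5,21.9,0]],"turn":[0,0,0,0,0,0,0,0],"gripper":[0.5,0.5,0.5,0.5,0.5,0.5,0.5,0.5]}' 15
python3 -m creep '{"translation":[[0,0,-2],[0,0,-5],[0,0,-8],[0,0,-11],[0,0,-14],[0,0,-16.5],[0,0,-18],[0,0,-18]],"turn":[0,0,0,0,0,0,0,0],"gripper":[0.5,0.5,0.5,0.5,0.5,0.5,0.5,0.5]}' 15
python3 - <<'E'
from m import *
cv2.imwrite('pics/s1.png',cam('side')['color'][150:350,150:450].repeat(2,0).repeat(2,1))
E
```

```text
time: 5.35
position: [622.7, -70.6, 327.1]
tool_rot: [3.141, 0.001, 2.965]
wrist_force: [0.3, -0.5, -1.5]
opening: 9.6
grip_force: 15.0
time: 6.35
position: [435.6, 150.6, 325.0]
tool_rot: [3.142, -0.001, 2.969]
wrist_force: [0.6, -1.2, -1.8]
opening: 10.2
grip_force: 15.0
time: 7.35
position: [437.1, 147.9, 144.7]
tool_rot: [-3.14, -0.001, 2.964]
wrist_force: [0.7, 0.6, -1.4]
opening: 9.8
grip_force: 15.0
```

View pics/s1.png

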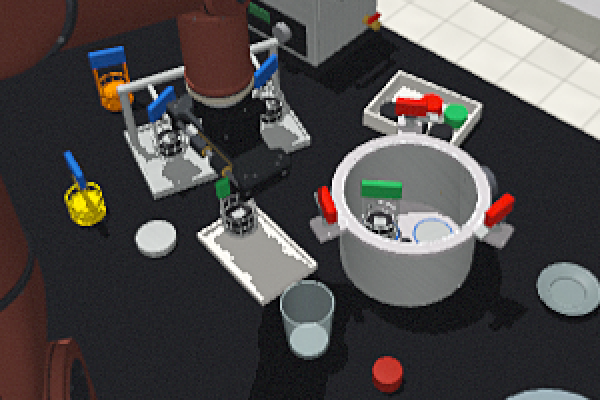

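The side view shows the dried basket held upright over the tray's far half at (238,215). I'll lower and release it, then go to the second one.

```bash
python3 -m creep '{"translation":[[0,0,-1],[0,0,-2],[0,0,-2.8],[0,0,-3],[0,0,-3],[0,0,-3],[0,0,-3],[0,0,-3]],"turn":[0,0,0,0,0,0,0,0],"gripper":[0.5,0.5,0.5,0.5,0.5,0.5,3.5,3.5]}' 15
python3 -m creep '{"translation":[[0,0,0],[0,0,0],[0,0,2],[0,0,6],[0,0,12],[0,0,18],[0,0,19],[0,0,19]],"turn":[0,0,0,0,0,-0.15,-0.3,-0.45],"gripper":[3.5,3.5,3.5,3.5,3.5,4,4,4]}' 15
python3 -m creep '{"translation":[[4,-4.4,0],[8,-9,0],[12,-14,0],[13.7,-15.6,0],[13.7,-15.6,0],[13.7,-15.6,-5],[13.7,-15.6,-10],[13.7,-15.6,-10]],"turn":[-0.15,-0.3,-0.44,-0.44,-0.44,-0.44,-0.44,-0.44],"gripper":[4,4,4,4,4,4,4,4]}' 15
python3 - <<'E'
from m import *
c=cam('wrist');cv2.imwrite('pics/w2.png',c['color'])
for p,a,r in blobs(c,'green',60): print(np.round(p),a,np.round(onz(c,*r[0],126)),np.round(axis(c,r,126),2),np.round(r[1]))
t=cam('top')
for p,a,r in blobs(t,'green',20): print(np.round(p),a,np.round(onz(t,*p,111)),np.round(axis(t,r,111),2))
E
```

```text
time: 8.4
position: [437.9, 148.7, 115.9]
tool_rot: [3.141, 0.0, 2.965]
wrist_force: [0.0, -0.0, 0.0]
opening: 22.6
grip_force: 0.0
time: 9.4
position: [438.2, 148.8, 307.0]
tool_rot: [3.139, 0.001, 2.51]
wrist_force: [0.5, 0.4, -1.3]
opening: 39.9
grip_force: 0.0
time: 10.4
position: [572.0, -6.1, 202.7]
tool_rot: [-3.136, -0.003, 2.076]
wrist_force: [-1.0, 0.0, 0.7]
opening: 39.9
grip_force: 0.0
[324. 264.] 1718 [574.  -3. 126.] [-0.93 60.25] [104.  19.]
[618. 305.] 576 [738.  58. 126.] [-0.85 19.11] [29. 25.]
[318. 122.] 138 [819.  55. 111.] [ 3.13 36.15]
[284. 266.] 64 [438. 147. 111.] [-0.17 51.71]
```

```bash
python3 -m creep '{"translation":[[0,0.2,-3],[0,0.2,-6],[0,0.2,-7.9],[0,0.2,-7.9],[0,0.2,-7.9],[0,0.2,-7.9],[0,0.2,-7.9],[0,0.2,-7.9]],"turn":[0,0,0,0,0,0,0,0],"gripper":[4,4,4,4,0.5,0.5,0.5,0.5]}' 15
python3 -m creep '{"translation":[[0,0,0],[0,0,0],[0,0,1],[0,0,4],[0,0,7],[0,0,10],[0,0,13],[0,0,16]],"turn":[0,0,0,0,0,0,0,0],"gripper":[0.5,0.5,0.5,0.5,0.5,0.5,0.5,0.5]}' 15
python3 -m creep '{"translation":[[0,0,3],[0,0,4.5],[-1,0.5,4.5],[-4,2.2,4.5],[-7,3.8,4.5],[-10,5.5,4.5],[-13,7.1,4.5],[-14.6,7.9,4.5]],"turn":[0,0,0,0,0,0,0,0],"gripper":[0.5,0.5,0.5,0.5,0.5,0.5,0.5,0.5]}' 15
python3 -c "
from m import *
cv2.imwrite('pics/s2.png',cam('side')['color'][150:350,150:450].repeat(2,0).repeat(2,1))"
```

```text
time: 11.5
position: [574.8, -5.4, 126.8]
tool_rot: [3.141, 0.0, 2.075]
wrist_force: [-0.3, -0.8, 1.1]
opening: 9.8
grip_force: 15.0
time: 12.5
position: [574.3, -5.5, 287.9]
tool_rot: [-3.141, -0.0, 2.075]
wrist_force: [1.2, 0.5, -1.7]
opening: 9.8
grip_force: 15.0
time: 13.5
position: [426.2, 74.5, 330.2]
tool_rot: [-3.14, -0.0, 2.077]
wrist_force: [0.5, 0.9, -1.3]
opening: 9.8
grip_force: 15.0
```

View pics/s2.png

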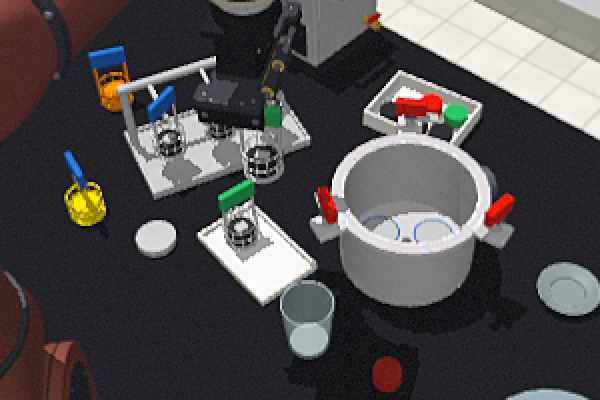

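The side view shows dry basket 1 standing upright in the tray at (240,232) and dry basket 2 held over the near half. I'll lower it, then look at the stand.

```bash
python3 -m creep '{"translation":[[0,0,-3],[0,0,-6],[0,0,-9],[0,0,-12],[0,0,-15],[0,0,-18],[0,0,-20],[0,0,-21]],"turn":[0,0,0,0,0,0,0,0],"gripper":[0.5,0.5,0.5,0.5,0.5,0.5,0.5,0.5]}' 15
python3 -m creep '{"translation":[[0,0,-0.5],[0,0,-0.5],[0,0,-0.5],[0,0,-0.5],[0,0,-0.5],[0,0,2],[0,0,7],[0,0,12]],"turn":[0,0,0,0,0,0,0,0.15],"gripper":[0.5,0.5,3.5,3.5,3.5,3.5,3.5,3.5]}' 15
python3 -m creep '{"translation":[[0,0,5],[3,5,8],[6,10,8],[9,15,8],[11,20,8],[11.1,20.6,8],[11.1,20.6,8],[11.1,20.6,8]],"turn":[0.15,0.3,0.45,0.6,0.75,0.9,1.05,1.1],"gripper":[4,4,4,4,4,4,4,4]}' 15
python3 - <<'E'
from m import *
c=cam('wrist');cv2.imwrite('pics/w3.png',c['color'])
s=manip.read_state();print(s['position'],s['tool_rot'],s['q'])
for p,a,r in blobs(c,'blue',60): print('w',np.round(p),a,np.round(onz(c,*r[0],152)),np.round(axis(c,r,152),2),np.round(r[1]))
t=cam('top')
for p,a,r in blobs(t,'green',20): print(np.round(p),a,np.round(onz(t,*p,111)),np.round(axis(t,r,111),2))
E
```

```text
time: 14.55
position: [427.2, 73.2, 119.8]
tool_rot: [-3.139, -0.0, 2.075]
wrist_force: [0.3, 0.2, -2.0]
opening: 9.6
grip_force: 15.0
time: 15.55
position: [428.4, 73.3, 243.1]
tool_rot: [-3.141, 0.0, 2.227]
wrist_force: [1.0, 0.7, -0.3]
opening: 35.2
grip_force: 0.0
time: 16.55
position: [539.7, 279.8, 321.3]
tool_rot: [-3.141, -0.0, -2.955]
wrist_force: [-0.2, -0.8, 0.3]
opening: 40.3
grip_force: 0.0
[539.69689246 279.62179289 321.3987319 ] [-3.14122669e+00 -2.64042646e-04 -2.95400382e+00] [-0.9372271   0.22907946  0.47122453  1.47721944 -0.10362993  1.46047705
  1.29324532]
w [410. 151.] 940 [471. 336. 152.] [ 0.24 55.92] [77. 13.]
w [346. 245.] 743 [549. 304. 152.] [-2.98 55.88] [12. 69.]
w [591. 237.] 1080 [507. 492. 152.] [ 2.61 51.03] [25. 66.]
w [287. 306.] 472 [608. 267. 152.] [ 0.16 33.51] [38. 14.]
[318. 122.] 138 [819.  55. 111.] [ 3.13 36.15]
[284. 266.] 66 [437. 147. 111.] [-0.19 51.72]
```

View pics/w3.png

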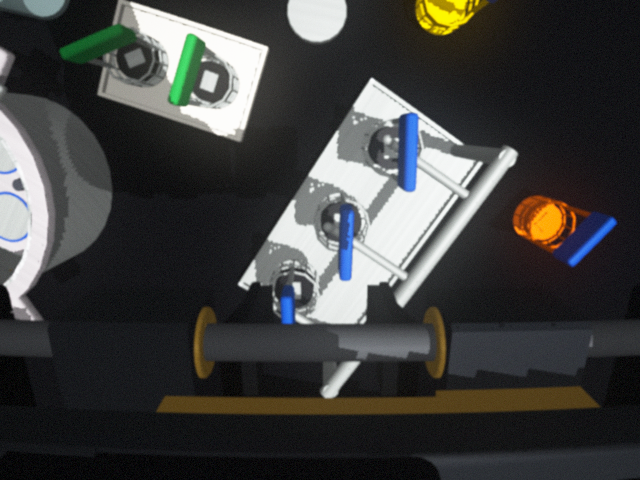

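The wrist view shows both dried baskets upright in the tray. The hanging grips are at (410,151), (346,245) and (287,306), with the hooks pointing left and down from the rail. Next I grasp basket_1 and measure the seat rings from the top camera.

```bash
python3 -m creep '{"translation":[[4.5,-0.5,-2],[8.9,-0.9,-4],[8.9,-0.9,-8],[8.9,-0.9,-12],[8.9,-0.9,-15],[8.9,-0.9,-16.3],[8.9,-0.9,-16.3],[8.9,-0.9,-16.3]],"turn":[0,0,0,0,0,0,0,0],"gripper":[4,4,4,4,4,4,4,4]}' 15
python3 -m creep '{"translation":[[0,0,0],[0,0,0],[0,0,0],[0,0,0],[0,0,0],[0,0,0],[0,0,0],[0,0,0]],"turn":[0,0,0,0,0,0,0,0],"gripper":[0.5,0.5,0.5,0.5,0.5,0.5,0.5,0.5]}' 15
python3 - <<'E'
from m import *
t=cam('top');h=cv2.cvtColor(t['color'],cv2.COLOR_BGR2HSV)
cv2.imwrite('pics/t2.png',cv2.resize(t['color'][140:270,190:440],None,fx=3.2,fy=3.2,interpolation=2))
m=cv2.inRange(h,(105,50,60),(125,255,255));m[:165]=0;m[260:]=0;m[:,:320]=0;m[:,410:]=0
c=cv2.findContours(cv2.morphologyEx(m,cv2.MORPH_CLOSE,np.ones((3,3))),0,2)[0]
for k in c:
    if len(k)>4:
        e=cv2.fitEllipse(k);print('ring',np.round(e[0]),np.round(e[1],1),np.round(onz(t,*e[0],16)))
# flange outer circle
g=cv2.cvtColor(t['color'],cv2.COLOR_BGR2GRAY)
ci=cv2.HoughCircles(cv2.medianBlur(g[140:275,300:430],3),cv2.HOUGH_GRADIENT_ALT,1,30,param1=150,param2=0.7,minRadius=33,maxRadius=50)
if ci is not None:
    for x,y,r in ci[0]: print('circ',x+300,y+140,r,np.round(onz(t,x+300,y+140,138)))
E
```

```text
time: 17.65
position: [629.4, 270.8, 160.2]
tool_rot: [3.141, 0.002, -2.959]
wrist_force: [-0.2, 0.5, 0.1]
opening: 40.2
grip_force: 0.0
time: 18.65
position: [628.7, 270.5, 158.6]
tool_rot: [-3.142, 0.0, -2.959]
wrist_force: [0.0, -0.2, 1.4]
opening: 10.0
grip_force: 15.0
ring [369. 229.] [21.  21.7] [544. -81.  16.]
ring [342. 219.] [20.9 21.1] [575.  -8.  16.]
ring [365. 201.] [20.7 21.4] [623. -72.  16.]
circ 362.0 207.0 42.905502 [583. -52. 138.]
circ 362.0 207.0 35.518814 [583. -52. 138.]
```

View pics/t2.png

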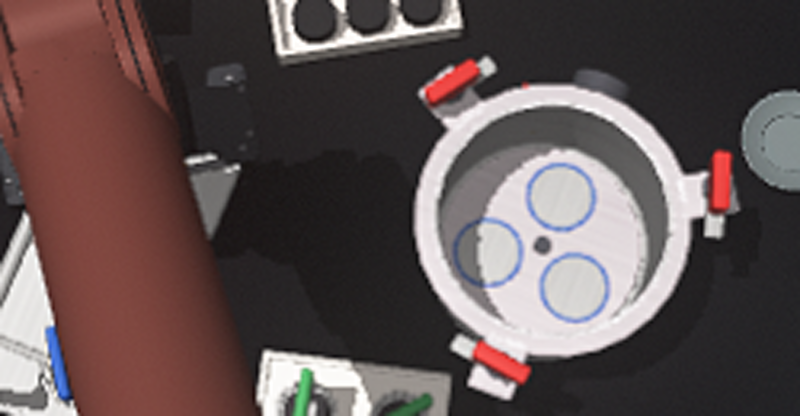

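The top crop shows all three rings free: (561,196), (488,252) and (575,287). They map to (623,-72), (575,-8) and (544,-81), each 46 mm from a centre near (582,-54). I'll unhook basket_1 and work out release yaws that keep the gripper body off the clamps.

```bash
python3 -m creep '{"translation":[[0,0,1],[0,0,1.9],[0,0,1.9],[-0.8,-1.9,1.9],[-1.6,-3.8,1.9],[-2.4,-5.7,1.9],[-2.7,-6.5,1.9],[-2.7,-6.5,1.9]],"turn":[0,0,0,0,0,0,0,0],"gripper":[0.5,0.5,0.5,0.5,0.5,0.5,0.5,0.5]}' 15
python3 -m creep '{"translation":[[0,0,1],[0,0,3],[0,0,6],[0,0,9],[0,0,12],[0,0,14],[0,0,15],[0,0,15]],"turn":[0,0,0,0,0,0,0,0],"gripper":[0.5,0.5,0.5,0.5,0.5,0.5,0.5,0.5]}' 15
python3 - <<'E'
from m import *
def rect(c,a,l,w): return cv2.boxPoints(((float(c[0]),float(c[1])),(2*l,2*w),np.degrees(a)))
def dist(P,Q):
    P=P.astype(np.float32);Q=Q.astype(np.float32)
    f=lambda A,B:min(-cv2.pointPolygonTest(A,tuple(map(float,b)),True) for k in range(4) for b in np.linspace(B[k],B[(k+1)%4],15))
    return min(f(P,Q),f(Q,P))
K=[rect((687,22),-.98,23,7),rect((601,-181),3.1,23,7),rect((461,-7),1.05,23,7)]
for s in((544,-81),(575,-8),(623,-72)):
    print(s,[(round(a,2),round(min(dist(rect(s,a,95,37.5),k) for k in K))) for a in np.arange(0,3.14,.16)])
cv2.imwrite('pics/s3.png',cam('side')['color'][130:330,150:450].repeat(2,0).repeat(2,1))
E
```

```text
time: 19.7
position: [601.8, 205.4, 177.7]
tool_rot: [3.141, 0.0, -2.959]
wrist_force: [-0.5, -0.2, -0.6]
opening: 9.8
grip_force: 15.0
time: 20.7
position: [601.9, 205.8, 328.5]
tool_rot: [3.141, 0.001, -2.958]
wrist_force: [-0.1, -0.6, -2.5]
opening: 9.8
grip_force: 15.0
(544, -81) [(np.float64(0.0), 13), (np.float64(0.16), 26), (np.float64(0.32), 38), (np.float64(0.48), 48), (np.float64(0.64), 56), (np.float64(0.8), 51), (np.float64(0.96), 43), (np.float64(1.12), 33), (np.float64(1.28), 22), (np.float64(1.44), 9), (np.float64(1.6), -2), (np.float64(1.76), 2), (np.float64(1.92), 3), (np.float64(2.08), 1), (np.float64(2.24), -2), (np.float64(2.4), 1), (np.float64(2.56), 7), (np.float64(2.72), 4), (np.float64(2.88), 0), (np.float64(3.04), 4)]
(575, -8) [(np.float64(0.0), 1), (np.float64(0.16), -3), (np.float64(0.32), 1), (np.float64(0.48), 9), (np.float64(0.64), 6), (np.float64(0.8), 2), (np.float64(0.96), 13), (np.float64(1.12), 27), (np.float64(1.28), 39), (np.float64(1.44), 49), (np.float64(1.6), 57), (np.float64(1.76), 54), (np.float64(1.92), 47), (np.float64(2.08), 38), (np.float64(2.24), 27), (np.float64(2.4), 15), (np.float64(2.56), 1), (np.float64(2.72), 0), (np.float64(2.88), 3), (np.float64(3.04), 3)]
(623, -72) [(np.float64(0.0), 33), (np.float64(0.16), 21), (np.float64(0.32), 8), (np.float64(0.48), 0), (np.float64(0.64), 4), (np.float64(0.8), 5), (np.float64(0.96), 3), (np.float64(1.12), 0), (np.float64(1.28), 1), (np.float64(1.44), 7), (np.float64(1.6), 5), (np.float64(1.76), 2), (np.float64(1.92), 1), (np.float64(2.08), 12), (np.float64(2.24), 25), (np.float64(2.4), 38), (np.float64(2.56), 48), (np.float64(2.72), 56), (np.float64(2.88), 49), (np.float64(3.04), 40)]
```

View pics/s3.png

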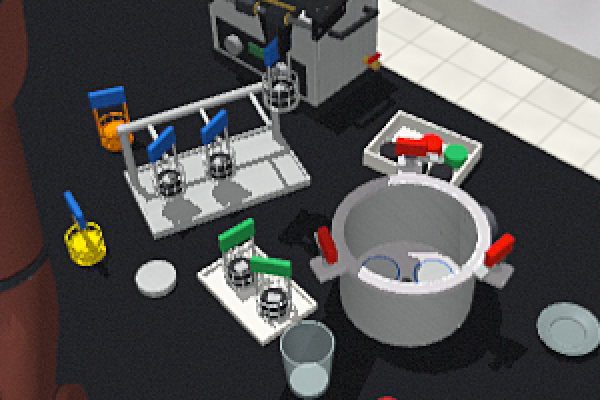

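The side view shows basket_1 upright on the gripper, clear of the stand at (283,80). Next it goes onto seat (575,-8).

```bash
python3 -m creep '{"translation":[[-0.4,-3,0],[-0.8,-6,0],[-1.2,-9.5,0],[-1.7,-13,0],[-2.1,-17,0],[-2.5,-20,0],[-2.7,-21.4,0],[-2.7,-21.4,0]],"turn":[0,0,0,0,0,0,0,0],"gripper":[0.5,0.5,0.5,0.5,0.5,0.5,0.5,0.5]}' 15
python3 -m creep '{"translation":[[0,0,-2],[0,0,-5],[0,0,-8],[0,0,-11],[0,0,-14],[0,0,-17],[0,0,-18.5],[0,0,-19.5]],"turn":[0,0,0,0,0,0,0,0],"gripper":[0.5,0.5,0.5,0.5,0.5,0.5,0.5,0.5]}' 15
python3 -m creep '{"translation":[[0,0,-0.3],[0,0,-0.3],[0,0,-0.3],[0,0,-0.3],[0,0,-0.3],[0,0,-0.3],[0,0,3],[0,0,9]],"turn":[0,0,0,0,0,0,0,0],"gripper":[0.5,0.5,3,3,3,3,3,3]}' 15
python3 -m creep '{"translation":[[0,0,6],[-0.5,5,9],[-1,10.5,9],[-1.5,16,9],[-2,21.5,9],[-2.4,27,9],[-2.6,31,9],[-2.6,31,9]],"turn":[0,0,0,0,0,0,0,0],"gripper":[4,4,4,4,4,4,4,4]}' 15
python3 - <<'E'
from m import *
t=cam('top');cv2.imwrite('pics/t3.png',cv2.resize(t['color'][140:270,190:440],None,fx=3.2,fy=3.2,interpolation=2))
h=cv2.cvtColor(t['color'],cv2.COLOR_BGR2HSV)
m=cv2.inRange(h,(105,50,60),(125,255,255));m[:165]=0;m[260:]=0;m[:,:320]=0;m[:,410:]=0
for k in cv2.findContours(cv2.morphologyEx(m,cv2.MORPH_CLOSE,np.ones((3,3))),0,2)[0]:
    if len(k)>4:
        e=cv2.fitEllipse(k);print('ring',np.round(e[0]),np.round(e[1],1),np.round(onz(t,*e[0],16)))
c=cam('wrist')
for p,a,r in blobs(c,'blue',60): print('w',np.round(p),a,np.round(onz(c,*r[0],152)),np.round(axis(c,r,152),2),np.round(r[1]))
E
```

```text
time: 21.75
position: [574.3, -9.3, 327.3]
tool_rot: [3.141, -0.0, -2.96]
wrist_force: [-0.3, 0.7, -1.5]
opening: 10.0
grip_force: 15.0
time: 22.75
position: [574.8, -7.5, 132.0]
tool_rot: [3.142, -0.0, -2.957]
wrist_force: [-0.5, -0.6, -1.7]
opening: 9.7
grip_force: 15.0
time: 23.75
position: [573.3, -8.3, 221.8]
tool_rot: [-3.141, -0.004, -2.958]
wrist_force: [1.5, 0.6, 0.0]
opening: 29.4
grip_force: 0.0
time: 24.75
position: [547.1, 305.9, 311.5]
tool_rot: [3.141, -0.001, -2.952]
wrist_force: [-0.7, -0.6, -0.1]
opening: 39.7
grip_force: 0.0
ring [369. 230.] [20.8 21.6] [543. -81.  16.]
ring [343. 218.] [21.9 23.5] [577. -12.  16.]
ring [345. 213.] [ 5.8 24.7] [589. -16.  16.]
ring [365. 201.] [20.8 21.1] [623. -73.  16.]
w [384. 133.] 1022 [471. 335. 152.] [ 0.22 55.22] [80. 13.]
w [318. 233.] 634 [550. 303. 152.] [ 0.18 55.37] [72. 11.]
w [579. 226.] 1100 [508. 495. 152.] [ 2.61 50.48] [25. 68.]
```

View pics/t3.png

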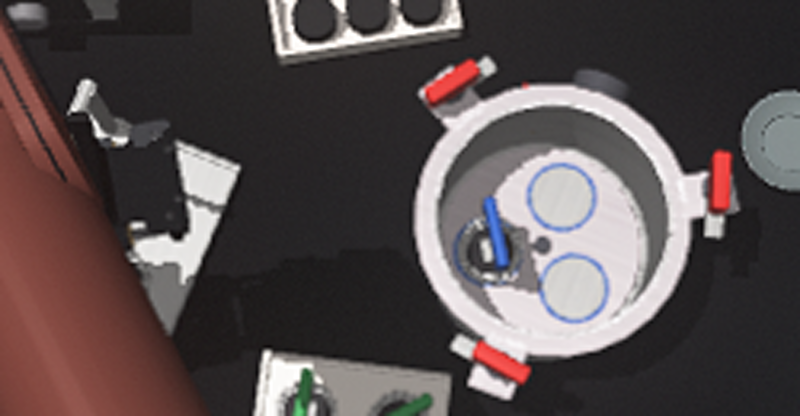

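The top crop shows basket_1 upright in its ring at (492,245), with the other rings unmoved. Next, basket_2.

```bash
python3 -m creep '{"translation":[[0.1,0.2,-3],[0.1,0.2,-7],[0.1,0.2,-11],[0.1,0.2,-14],[0.1,0.2,-15.4],[0.1,0.2,-15.4],[0.1,0.2,-15.4],[0.1,0.2,-15.4]],"turn":[0,0,0,0,0,0,0,0],"gripper":[4,4,4,4,4,4,4,4]}' 15
python3 -m creep '{"translation":[[0,0,0],[0,0,0],[0,0,0],[0,0,0],[0,0,0],[0,0,0],[0,0,0],[0,0,0]],"turn":[0,0,0,0,0,0,0,0],"gripper":[0.5,0.5,0.5,0.5,0.5,0.5,0.5,0.5]}' 15
python3 -m creep '{"translation":[[0,0,1],[0,0,1.9],[0,0,1.9],[-0.8,-1.9,1.9],[-1.6,-3.8,1.9],[-2.4,-5.7,1.9],[-2.7,-6.5,1.9],[-2.7,-6.5,1.9]],"turn":[0,0,0,0,0,0,0,0],"gripper":[0.5,0.5,0.5,0.5,0.5,0.5,0.5,0.5]}' 15
python3 -m creep '{"translation":[[0,0,1],[0,0,3],[0,0,6],[0,0,9],[0,0,12],[0,0,14],[0,0,15],[0,0,15]],"turn":[0,0,0,0,-0.15,-0.3,-0.45,-0.6],"gripper":[0.5,0.5,0.5,0.5,0.5,0.5,0.5,0.5]}' 15
python3 -c "
from m import *
cv2.imwrite('pics/s4.png',cam('side')['color'][130:330,150:450].repeat(2,0).repeat(2,1))"
```

```text
time: 25.85
position: [550.3, 303.8, 159.9]
tool_rot: [3.141, 0.002, -2.958]
wrist_force: [0.3, -0.1, 0.4]
opening: 39.5
grip_force: 0.0
time: 26.85
position: [549.7, 303.5, 158.5]
tool_rot: [-3.141, -0.0, -2.958]
wrist_force: [-0.2, 0.5, 0.3]
opening: 10.0
grip_force: 15.0
time: 27.85
position: [522.7, 238.5, 177.7]
tool_rot: [3.141, 0.0, -2.959]
wrist_force: [0.2, -0.2, -1.4]
opening: 9.8
grip_force: 15.0
time: 28.85
position: [523.2, 239.5, 329.3]
tool_rot: [3.14, 0.001, 2.721]
wrist_force: [-0.9, -0.7, -1.5]
opening: 9.7
grip_force: 15.0
```

View pics/s4.png

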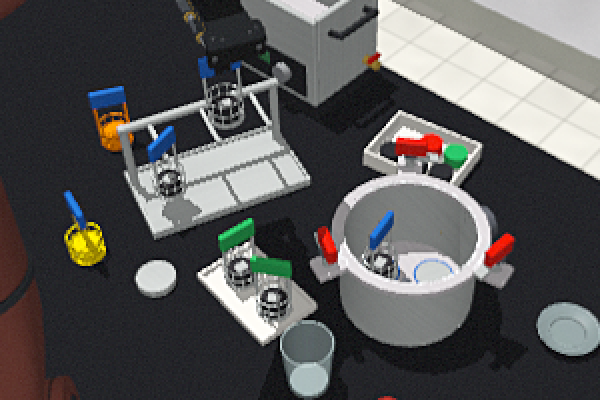

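The side view shows basket_2 upright on the gripper at (225,95) and basket_1 standing in the pot. Basket_2 goes to seat (544,-81).

```bash
python3 -m creep '{"translation":[[0.3,-4,0],[0.6,-9,0],[0.9,-14,0],[1.2,-19,0],[1.6,-24,0],[1.9,-28.5,0],[2.1,-31.5,0],[2.1,-32,0]],"turn":[-0.05,-0.1,-0.15,-0.2,-0.25,-0.25,-0.25,-0.25],"gripper":[0.5,0.5,0.5,0.5,0.5,0.5,0.5,0.5]}' 15
python3 -m creep '{"translation":[[0,0,-2],[0,0,-5],[0,0,-8],[0,0,-11],[0,0,-14],[0,0,-17],[0,0,-18.5],[0,0,-19.5]],"turn":[0,0,0,0,0,0,0,0],"gripper":[0.5,0.5,0.5,0.5,0.5,0.5,0.5,0.5]}' 15
python3 -m creep '{"translation":[[0,0,-0.3],[0,0,-0.3],[0,0,-0.3],[0,0,-0.3],[0,0,-0.3],[0,0,-0.3],[0,0,3],[0,0,9]],"turn":[0,0,0,0,0,0,0,0],"gripper":[0.5,0.5,3,3,3,3,3,3]}' 15
python3 -m creep '{"translation":[[0,0,6],[0,0,9],[-0.8,6,9],[-1.6,12,9],[-2.5,18,9],[-3.5,24,9],[-4.5,30,9],[-5.2,34,9]],"turn":[0.1,0.2,0.3,0.4,0.5,0.6,0.75,0.85],"gripper":[4,4,4,4,4,4,4,4]}' 15
python3 -m creep '{"translation":[[-1,4,0],[-2,7,0],[-2,7,0],[-2,7,0],[-2,7,0]],"turn":[0,0,0,0,0],"gripper":[4,4,4,4,4]}' 15
python3 - <<'E'
from m import *
t=cam('top');cv2.imwrite('pics/t4.png',cv2.resize(t['color'][140:270,190:440],None,fx=3.2,fy=3.2,interpolation=2))
h=cv2.cvtColor(t['color'],cv2.COLOR_BGR2HSV)
m=cv2.inRange(h,(105,50,60),(125,255,255));m[:165]=0;m[260:]=0;m[:,:320]=0;m[:,410:]=0
for k in cv2.findContours(cv2.morphologyEx(m,cv2.MORPH_CLOSE,np.ones((3,3))),0,2)[0]:
    if len(k)>4:
        e=cv2.fitEllipse(k);print('ring',np.round(e[0]),np.round(e[1],1),np.round(onz(t,*e[0],16)))
c=cam('wrist')
for p,a,r in blobs(c,'blue',60): print('w',np.round(p),a,np.round(onz(c,*r[0],152)),np.round(axis(c,r,152),2),np.round(r[1]))
print(manip.read_state()['position'])
E
```

```text
time: 29.9
position: [543.3, -84.8, 328.1]
tool_rot: [-3.141, 0.001, 2.472]
wrist_force: [-0.0, -0.5, -1.7]
opening: 9.9
grip_force: 15.0
time: 30.9
position: [543.8, -81.1, 132.3]
tool_rot: [-3.142, -0.0, 2.476]
wrist_force: [-0.4, 0.5, -2.2]
opening: 9.8
grip_force: 15.0
time: 31.9
position: [542.3, -81.1, 222.0]
tool_rot: [-3.138, -0.003, 2.475]
wrist_force: [1.3, 0.2, 0.3]
opening: 29.9
grip_force: 0.0
time: 32.9
position: [490.7, 261.5, 312.4]
tool_rot: [3.141, -0.0, -2.952]
wrist_force: [-0.1, -0.6, -0.1]
opening: 39.6
grip_force: 0.0
time: 33.52
position: [472.5, 327.1, 312.7]
tool_rot: [-3.141, 0.0, -2.961]
wrist_force: [-0.7, -0.3, 0.9]
opening: 40.3
grip_force: 0.0
ring [369. 230.] [20.3 20.9] [543. -80.  16.]
ring [372. 226.] [ 4.5 27.8] [554. -88.  16.]
ring [340. 219.] [16.6 19.5] [575.  -3.  16.]
ring [345. 213.] [ 5.8 24.7] [589. -16.  16.]
ring [365. 201.] [20.8 21.3] [623. -72.  16.]
w [402.  42.] 1066 [334. 359. 152.] [ 1.26 51.21] [75. 19.]
w [329. 212.] 314 [460. 333. 152.] [ 0.19 32.41] [43. 10.]
w [330. 257.] 187 [491. 340. 152.] [ 0.19 15.92] [20. 10.]
w [540. 282.] 270 [482. 507. 152.] [ 1.48 23.09] [26. 15.]
[472.24140649 327.51408042 312.73421373]
```

View pics/t4.png

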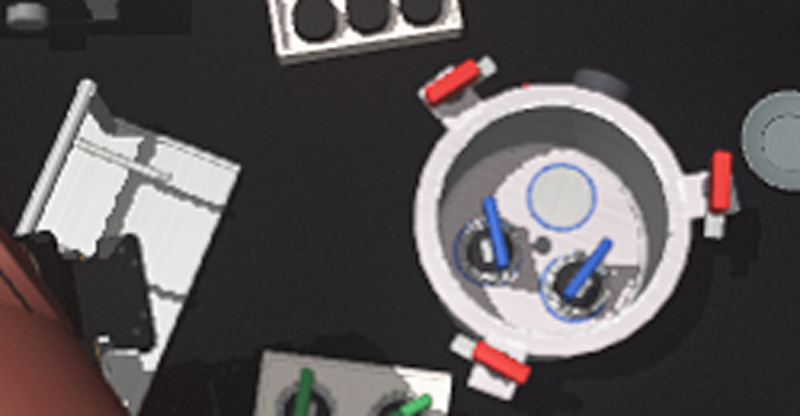

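The top crop shows baskets 1 and 2 upright in their rings at (492,245) and (585,275), with the third ring free at (561,196). Last basket next.

```bash
python3 -m creep '{"translation":[[-0.1,0.85,-3],[-0.1,0.85,-7],[-0.1,0.85,-11],[-0.1,0.85,-14],[-0.1,0.85,-15.4],[-0.1,0.85,-15.4],[-0.1,0.85,-15.4],[-0.1,0.85,-15.4]],"turn":[0.03,0.03,0.03,0.03,0.03,0.03,0.03,0.03],"gripper":[4,4,4,4,4,4,4,4]}' 15
python3 -m creep '{"translation":[[0,0,0],[0,0,0],[0,0,0],[0,0,0],[0,0,0],[0,0,0],[0,0,0],[0,0,0]],"turn":[0,0,0,0,0,0,0,0],"gripper":[0.5,0.5,0.5,0.5,0.5,0.5,0.5,0.5]}' 15
python3 -m creep '{"translation":[[0,0,1],[0,0,1.9],[0,0,1.9],[-0.8,-1.9,1.9],[-1.6,-3.8,1.9],[-2.4,-5.7,1.9],[-2.7,-6.5,1.9],[-2.7,-6.5,1.9]],"turn":[0,0,0,0,0,0,0,0],"gripper":[0.5,0.5,0.5,0.5,0.5,0.5,0.5,0.5]}' 15
python3 -m creep '{"translation":[[0,0,1],[0,0,3],[0,0,6],[0,0,9],[0,0,12],[0,0,14],[0,0,15],[0,0,15]],"turn":[0,0,0,0,0.1,0.2,0.3,0.4],"gripper":[0.5,0.5,0.5,0.5,0.5,0.5,0.5,0.5]}' 15
python3 - <<'E'
from m import *
s=cam('side');print(manip.read_state()['q'])
for p,a,r in blobs(s,'blue',20): print(np.round(p),a)
E
```

```text
time: 34.62
position: [471.3, 337.5, 159.8]
tool_rot: [3.14, 0.002, -2.929]
wrist_force: [-0.4, -0.1, -0.3]
opening: 40.0
grip_force: 0.0
time: 35.62
position: [470.7, 337.0, 158.5]
tool_rot: [-3.141, 0.0, -2.928]
wrist_force: [0.7, -1.3, 1.3]
opening: 9.8
grip_force: 15.0
time: 36.62
position: [443.7, 272.1, 177.7]
tool_rot: [3.141, 0.0, -2.929]
wrist_force: [-0.0, 0.7, -2.7]
opening: 9.9
grip_force: 15.0
time: 37.62
position: [444.1, 273.0, 329.3]
tool_rot: [3.141, 0.002, -2.524]
wrist_force: [0.8, 0.0, -1.1]
opening: 9.6
grip_force: 15.0
[-1.03568345  0.02436848  0.41063785  1.66529339 -0.00972139  1.45241278
  1.56884312]
[227. 173.] 78
[203. 178.] 162
[508. 224.] 176
[187. 234.] 85
[497. 253.] 2148
[532. 235.] 68
[340. 244.] 110
[354. 264.] 162
```

```bash
python3 -m creep '{"translation":[[2,-4,0],[4.6,-9,0],[7.3,-14,0],[9.9,-19,0],[12.5,-24,0],[15.1,-29,0],[17,-33,0],[17.9,-34.4,0]],"turn":[0.05,0.1,0.15,0.2,0.2,0.2,0.2,0.2],"gripper":[0.5,0.5,0.5,0.5,0.5,0.5,0.5,0.5]}' 15
python3 -m creep '{"translation":[[0,0,-2],[0,0,-5],[0,0,-8],[0,0,-11],[0,0,-14],[0,0,-17],[0,0,-18.5],[0,0,-19.5]],"turn":[0,0,0,0,0,0,0,0],"gripper":[0.5,0.5,0.5,0.5,0.5,0.5,0.5,0.5]}' 15
python3 -m creep '{"translation":[[0,0,-0.3],[0,0,-0.3],[0,0,-0.3],[0,0,-0.3],[0,0,-0.3],[0,0,-0.3],[0,0,3],[0,0,9]],"turn":[0,0,0,0,0,0,0,0],"gripper":[0.5,0.5,3,3,3,3,3,3]}' 15
python3 -m creep '{"translation":[[0,0,6],[0,0,9],[-4,-6,7],[-7,-12,7],[-10,-18,7],[-13,-24,7],[-15,-27,7],[-15,-27,7]],"turn":[-0.15,-0.3,-0.45,-0.6,-0.75,-0.9,-1.05,-1.2],"gripper":[4,4,4,4,4,4,4,4]}' 15
python3 - <<'E'
from m import *
t=cam('top');cv2.imwrite('pics/t5.png',cv2.resize(t['color'][140:310,300:540],None,fx=3.3,fy=3.3,interpolation=2))
s=cam('side');w=cam('wrist');print(manip.read_state()['position'])
for n,c in(('t',t),('s',s),('w',w)):
  for p,a,r in blobs(c,'yellow',20): print(n,np.round(p),a,np.round(onz(c,*p,45)),np.round(axis(c,r,48),2))
E
```

```text
time: 38.67
position: [623.4, -75.0, 327.7]
tool_rot: [-3.14, -0.001, -2.333]
wrist_force: [0.6, -0.1, -1.6]
opening: 9.7
grip_force: 15.0
time: 39.67
position: [623.0, -71.7, 132.3]
tool_rot: [-3.141, -0.0, -2.329]
wrist_force: [0.3, -0.7, -1.6]
opening: 10.0
grip_force: 15.0
time: 40.67
position: [621.3, -71.6, 221.5]
tool_rot: [3.139, -0.003, -2.328]
wrist_force: [1.8, 0.1, 0.2]
opening: 30.0
grip_force: 0.0
time: 41.68
position: [468.3, -347.4, 293.3]
tool_rot: [-3.14, 0.001, 2.74]
wrist_force: [0.4, 0.6, -0.1]
opening: 39.9
grip_force: 0.0
[ 472.79216781 -341.74928219  292.50237466]
t [209. 312.] 51 [327. 348.  45.] [-1.87 35.97]
t [198. 320.] 37 [307. 376.  45.] [-2.16 40.33]
s [193. 253.] 282 [307. 336.  45.] [-2.24 83.92]
s [431. 378.] 197 [ 433. -405.   45.] [-1.26 68.91]
w [247. 196.] 702 [ 435. -400.   45.] [ 1.87 70.13]
w [443. 355.] 33 [ 668. -280.   45.] [-0.3  13.32]
```

View pics/t5.png

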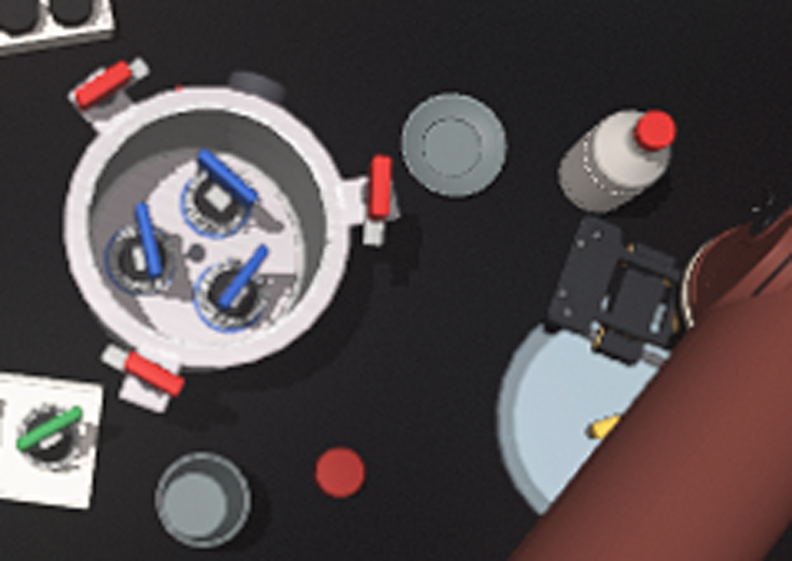

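The top crop shows all three blue baskets upright in their rings at (225,180), (145,240) and (242,278). The lid is still at (434,-404). I'll hover over it to measure its rim.

```bash
python3 -m creep '{"translation":[[-2,-3,1],[-3.5,-6,2],[-3.5,-6,3],[-3.5,-6,4],[-3.5,-6,4],[-3.5,-6,4],[-3.5,-6,4],[-3.5,-6,4]],"turn":[-0.15,-0.3,-0.45,-0.6,-0.75,-0.87,-0.87,-0.87],"gripper":[5,5,5,5,5,5,5,5]}' 20
python3 - <<'E'
from m import *
c=cam('wrist');cv2.imwrite('pics/w5.png',c['color']);s=manip.read_state();print(s['position'],s['tool_rot'],s['q'],c['pose'][:3,3])
for p,a,r in blobs(c,'yellow',60): print(np.round(p),a,np.round(onz(c,*r[0],53)),np.round(axis(c,r,53),3))
E
```

```text
time: 42.82
position: [438.2, -401.4, 332.4]
tool_rot: [-3.141, -0.0, 1.89]
wrist_force: [0.6, -0.3, -0.1]
opening: 50.4
grip_force: 0.0
[ 438.03715497 -401.50660443  332.45513396] [-3.14156726e+00 -2.28048643e-04  1.88912387e+00] [-0.23898733  0.33129368  1.17411724  1.51211606 -0.30552261  1.50096837
  1.25521498] [ 416.14738481 -331.46973292  469.11075632]
[316. 204.] 718 [ 436. -402.   53.] [-1.254 68.726]
```

View pics/w5.png

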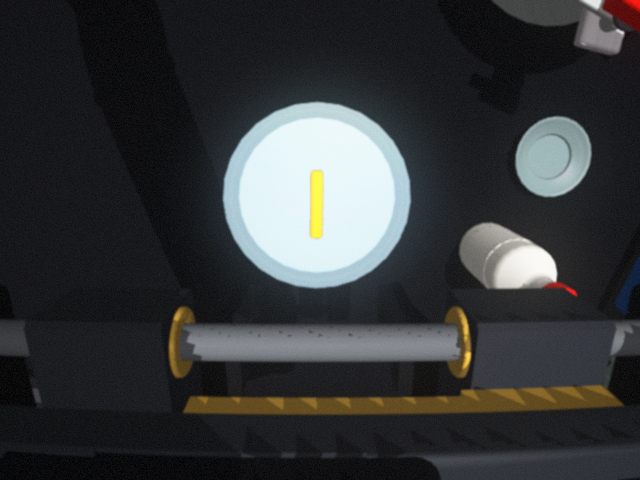

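The lid's full rim is visible, centred near (317,195), with the handle at (316,204). I'll fit the rim circle at z=17.

```bash
cat > circ.py <<'E'
from m import *
from scipy.optimize import least_squares
def fit(P,r0=None):
    P=P[:,:2];c=P.mean(0)
    f=lambda x,Q:np.hypot(Q[:,0]-x[0],Q[:,1]-x[1])-x[2]
    x=least_squares(f,[*c,100],args=(P,),loss='soft_l1',f_scale=1).x
    return x,np.std(f(x,P))
def hullfit(c,m,z):
    k=max(cv2.findContours(m,0,cv2.CHAIN_APPROX_NONE)[0],key=cv2.contourArea)
    return fit(np.array([onz(c,*p[0],z) for p in k]))
E
python3 - <<'E'
from circ import *
c=cam('wrist');h=cv2.cvtColor(c['color'],cv2.COLOR_BGR2GRAY)
m=cv2.inRange(h,95,255);m[290:]=0;m[:,:190]=0;m[:,430:]=0
print(hullfit(c,m,17))
for p,a,r in blobs(c,'yellow',60):
    q=blobs(c,'yellow',60)
    print(onz(c,*r[0],53),axis(c,r,53))
t=cam('top');g=cv2.cvtColor(t['color'],cv2.COLOR_BGR2HSV)
print(manip.read_state()['position'])
E
python3 -m creep '{"translation":[[0,0,-5],[0,0,-10],[0,0,-15],[0,0,-19],[0,0,-21],[0,0,-21],[0,0,-21],[0,0,-21]],"turn":[0,0,0,0,0,0,0,0],"gripper":[5,5,5,5,5,5,5,5]}' 20
python3 - <<'E'
from circ import *
c=cam('wrist')
for p,a,r in blobs(c,'yellow',60): print(np.round(p),onz(c,*r[0],53),axis(c,r,53))
EE=0
s=manip.read_state();print(s['position'],s['tool_rot'])
E
```

```text
(array([ 436.42326349, -403.25578462,  104.5891319 ]), np.float64(0.35338279360685526))
[ 435.97494665 -401.52350924   53.        ] (np.float64(1.886698932768955), np.float64(67.64837425719556))
[ 437.77260886 -401.78051053  332.55064625]
time: 43.98
position: [438.3, -402.6, 124.0]
tool_rot: [3.14, 0.002, 1.885]
wrist_force: [0.1, -0.2, 0.2]
opening: 50.2
grip_force: 0.0
[313. 262.] [ 434.97591104 -398.88541191   53.        ] (np.float64(-1.2611579000647364), np.float64(67.09155462095688))
[ 438.22241324 -402.40476219  123.77004849] [3.14025999e+00 1.34835885e-03 1.88496138e+00]
```

```bash
python3 -m creep '{"translation":[[-0.15,-0.1,-3],[-0.15,-0.1,-6],[-0.15,-0.1,-7.3],[-0.15,-0.1,-7.3],[-0.15,-0.1,-7.3],[-0.15,-0.1,-7.3],[-0.15,-0.1,-7.3],[-0.15,-0.1,-7.3]],"turn":[0,0,0,0,0,0,0,0],"gripper":[5,5,5,5,5,5,5,5]}' 40
python3 -m creep '{"translation":[[0,0,0],[0,0,0],[0,0,0],[0,0,0],[0,0,0],[0,0,0],[0,0,0],[0,0,0]],"turn":[0,0,0,0,0,0,0,0],"gripper":[1,1,1,1,1,1,1,1]}' 40
python3 -m creep '{"translation":[[0,0,1],[0,0,4],[0,0,8],[0,0,12],[0,0,16],[0,0,20],[0,0,24],[0,0,26]],"turn":[0,0,0,0,0,0,0,0],"gripper":[1,1,1,1,1,1,1,1]}' 40
python3 - <<'E'
from circ import *
c=cam('wrist');s=manip.read_state();print(s['position'],s['tool_rot'],s['q'])
cv2.imwrite('pics/w6.png',c['color'])
h=cv2.cvtColor(c['color'],cv2.COLOR_BGR2GRAY)
zt=s['position'][2]-49+17
m=cv2.inRange(h,95,255);m[290:]=0
print(hullfit(c,m,zt))
t=cam('top');cv2.imwrite('pics/t6.png',t['color'])
g=cv2.cvtColor(t['color'],cv2.COLOR_BGR2GRAY)
m=np.zeros_like(g);m[150:270,300:420]=cv2.inRange(g[150:270,300:420],150,255)
k=max(cv2.findContours(m,0,cv2.CHAIN_APPROX_NONE)[0],key=cv2.contourArea)
P=np.array([onz(t,*p[0],138) for p in k]);d=np.hypot(P[:,0]-582,P[:,1]+54)
print(fit(P[(d>88)&(d<104)]))
E
```

```text
time: 45.02
position: [436.3, -403.0, 49.8]
tool_rot: [3.141, 0.0, 1.885]
wrist_force: [0.9, 0.3, 0.5]
opening: 50.0
grip_force: 0.0
time: 46.02
position: [435.9, -403.0, 49.5]
tool_rot: [-3.141, -0.0, 1.885]
wrist_force: [-1.5, -1.4, 0.2]
opening: 13.3
grip_force: 40.0
time: 47.02
position: [436.3, -403.2, 311.6]
tool_rot: [3.14, 0.001, 1.885]
wrist_force: [0.4, -0.5, -5.8]
opening: 13.0
grip_force: 40.0
[ 436.69215246 -403.61593962  313.05546793] [3.13909426e+00 2.52435021e-03 1.88488780e+00] [-0.2375636   0.33798163  1.17244246  1.54759482 -0.31405729  1.46072875
  1.26235628]
(array([ 427.32921219, -366.98042299,   73.47647712]), np.float64(21.93895666647736))circ.py:4: RuntimeWarning: Mean of empty slice.
  P=P[:,:2];c=P.mean(0)
  ret = um.true_divide(
Traceback (most recent call last):
  File "circ.py", line 6, in fit
    x=least_squares(f,[*c,100],args=(P,),loss='soft_l1',f_scale=1).x
      ~~~~~~~~~~~~~^^^^^^^^^^^^^^^^^^^^^^^^^^^^^^^^^^^^^^^^^^^^^^^
ValueError: Initial guess is outside of provided bounds
```

```bash
python3 - <<'E'
from circ import *
c=optics.camera('wrist');c['color']=cv2.imread('pics/w1.png')
T=np.eye(4);T[:3,:3]=R.from_euler('xyz',[-3.1412,-.0015,2.81653]).as_matrix();T[:3,3]=[582.57,-52.52,329.62]
c['pose']=T@np.array(c['hand_eye'])
t={**optics.camera('top')};t['color']=cv2.imread('pics/t6.png') if 0 else cv2.imread('pics/top0.png')
for n,c in(('w',c),('t',t)):
  g=cv2.cvtColor(c['color'],cv2.COLOR_BGR2GRAY).astype(float);g=cv2.GaussianBlur(g,(3,3),0)
  for r0,sgn in((98,-1),(92,1)):   # outer edge: bright->dark outward; inner edge: dark->bright
    cen=np.array([582,-54.])
    for it in range(3):
      P=[]
      for a in np.arange(0,6.28,.03):
        rr=np.arange(r0-4,r0+4.1,.4);X=[np.r_[cen+r*np.array([np.cos(a),np.sin(a)]),138] for r in rr]
        uv=np.array([proj(c,x) for x in X])
        if uv[:,1].max()>(285 if n=='w' else 479): continue
        v=cv2.remap(g.astype(np.float32),uv[:,0:1].astype(np.float32),uv[:,1:2].astype(np.float32),1).ravel()
        d=np.gradient(v)*sgn;i=d.argmax()
        if 0<i<len(rr)-1 and d[i]>4: P.append(X[i])
      x,e=fit(np.array(P));cen=x[:2]
    print(n,r0,np.round(x,1),round(e,2),len(P))
E
```

```text
w 98 [590.3  54.9  99.1] 1.76 25
w 92 [581.3 -50.4  91.5] 0.27 147Traceback (most recent call last):
  File "<stdin>", line 19, in <module>
  File "circ.py", line 4, in fit
    P=P[:,:2];c=P.mean(0)
      ~^^^^^^
IndexError: too many indices for array: array is 1-dimensional, but 2 were indexed
```

```bash
python3 - <<'E'
from circ import *
def edge(c,g,cen,r0,z,sgn,vmax,w=6):
    for it in range(4):
      P=[]
      for a in np.arange(0,6.28,.03):
        rr=np.arange(r0-w,r0+w+.1,.4);X=[np.r_[cen+r*np.array([np.cos(a),np.sin(a)]),z] for r in rr]
        uv=np.array([proj(c,x) for x in X],np.float32)
        if uv[:,1].max()>vmax: continue
        v=cv2.remap(g,uv[:,0:1],uv[:,1:2],1).ravel();d=np.gradient(v)*sgn;i=d.argmax()
        if 0<i<len(rr)-1 and d[i]>2: P.append(X[i])
      x,e=fit(np.array(P));cen=x[:2]
    return np.round(x,1),round(e,2),len(P)
G=lambda f:cv2.GaussianBlur(cv2.cvtColor(cv2.imread(f),cv2.COLOR_BGR2GRAY).astype(np.float32),(3,3),0)
t=optics.camera('top');g=G('pics/top0.png')
print('top lid',edge(t,g,np.array([434,-405.]),105,17,-1,479))
print('top bore',edge(t,g,np.array([583,-53.]),92,138,1,479))
s=optics.camera('side');g=G('pics/side0.png')
print('side lid',edge(s,g,np.array([434,-405.]),105,17,-1,479))
print('side bore',edge(s,g,np.array([583,-53.]),92,138,1,479))
w=optics.camera('wrist');g=G('pics/w1.png')
T=np.eye(4);T[:3,:3]=R.from_euler('xyz',[-3.1412,-.0015,2.81653]).as_matrix();T[:3,3]=[582.57,-52.52,329.62]
w['pose']=T@np.array(w['hand_eye'])
print('w bore',edge(w,g,np.array([583,-53.]),92,138,1,285),'w flange',edge(w,g,np.array([583,-53.]),111,138,-1,285))
E
```

```text
top lid (array([ 434.6, -404.7,  104.9]), np.float64(0.75), 210)
top bore (array([580.6, -53.3,  91.5]), np.float64(0.94), 181)
side lid (array([ 432.4, -405.4,  104.9]), np.float64(0.69), 210)
side bore (array([578.3, -54.3,  90.8]), np.float64(1.08), 209)
w bore (array([581.2, -50.4,  91.5]), np.float64(0.27), 145) w flange (array([580.9, -50.2, 109.1]), np.float64(1.58), 129)
```

Wrist, top and side agree on the lid-to-bore displacement: about (146, 351.3) mm at the same yaw. I'll carry the lid there and stop just above the bore.

```bash
python3 -m creep '{"translation":[[1,2.5,0],[3,7.2,0],[5,12,0],[7,17,0],[9,22,0],[11,27,0],[13,32,0],[14.6,35.15,0]],"turn":[0,0,0,0,0,0,0,0],"gripper":[1,1,1,1,1,1,1,1]}' 40
python3 -m creep '{"translation":[[0,0,0],[0,0,0],[0,0,-2],[0,0,-5],[0,0,-8],[0,0,-10],[0,0,-11.5],[0,0,-11.5]],"turn":[0,0,0,0,0,0,0,0],"gripper":[1,1,1,1,1,1,1,1]}' 40
python3 -m creep '{"translation":[[0,0,0],[0,0,0],[0,0,0]],"turn":[0,0,0],"gripper":[1,1,1]}' 40
python3 - <<'E'
from m import *
s=manip.read_state();print(s['position'],s['tool_rot'],s['q'])
cv2.imwrite('pics/s7.png',cv2.resize(cam('side')['color'][170:330,250:470],None,fx=3.6,fy=3.6,interpolation=2))
E
```

```text
time: 48.38
position: [582.6, -47.8, 308.3]
tool_rot: [-3.14, -0.001, 1.888]
wrist_force: [-0.4, -0.4, -5.2]
opening: 13.5
grip_force: 40.0
time: 49.38
position: [581.7, -51.6, 193.7]
tool_rot: [-3.14, -0.0, 1.884]
wrist_force: [-1.2, -0.1, -4.1]
opening: 13.3
grip_force: 40.0
time: 49.75
position: [582.5, -51.4, 195.1]
tool_rot: [3.141, 0.0, 1.885]
wrist_force: [-0.1, -0.1, -5.3]
opening: 13.8
grip_force: 40.0
[582.45620029 -51.40695406 195.0602319 ] [3.14075374e+00 6.58475674e-05 1.88491715e+00] [-0.84722349  0.38248404  1.08159858  1.73789169 -0.35659997  1.23669809
  0.63803446]
```

View pics/s7.png

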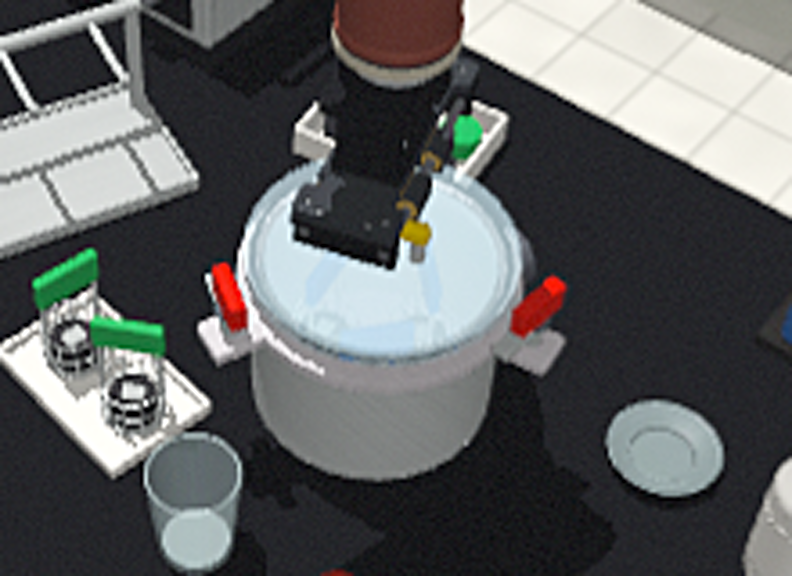

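The side crop shows the lid level and centred just above the flange. I'm lowering it slowly.

```bash
python3 -m creep '{"translation":[[-0.05,0,-0.3],[-0.05,0,-0.6],[-0.05,0,-0.8],[-0.05,0,-1.0],[-0.05,0,-1.15],[-0.05,0,-1.3],[-0.05,0,-1.3],[-0.05,0,-1.3]],"turn":[0,0,0,0,0,0,0,0],"gripper":[1,1,1,1,1,1,1,1]}' 40
```

```text
time: 50.8
position: [581.7, -51.5, 182.5]
tool_rot: [3.141, -0.001, 1.885]
wrist_force: [-5.7, 1.3, 6.9]
opening: 13.5
grip_force: 40.0
```

```bash
python3 -m creep '{"translation":[[0,0,0],[0,0,0],[0,0,0],[0,0,0],[0,0,2],[0,0,7],[0,0,12],[0,0,15]],"turn":[0,0,0,0,0,0.15,0.3,0.45],"gripper":[4,4,4,4,4,4,4,4]}' 20
python3 -m creep '{"translation":[[0,0,0],[0,0,0],[0,0,0],[0,0,0],[0,0,0],[0,0,0]],"turn":[0.15,0.3,0.45,0.48,0.48,0.48],"gripper":[4,4,4,4,4,4]}' 20
python3 - <<'E'
from circ import *
c=cam('wrist');cv2.imwrite('pics/w8.png',c['color']);s=manip.read_state();print(s['position'],s['tool_rot'])
t=cam('top');sd=cam('side')
cv2.imwrite('pics/s8.png',cv2.resize(sd['color'][170:330,250:470],None,fx=3.6,fy=3.6,interpolation=2))
for col,z in(('red',188),('yellow',186)):
    for p,a,r in blobs(c,col,60): print(col,np.round(p),a,np.round(onz(c,*r[0],z)),np.round(axis(c,r,z),2),np.round(r[1]))
E
```

```text
time: 51.8
position: [582.1, -52.2, 335.6]
tool_rot: [3.139, 0.002, 2.339]
wrist_force: [-0.0, -0.3, -1.1]
opening: 40.1
grip_force: 0.0
time: 52.55
position: [581.6, -51.5, 331.8]
tool_rot: [-3.142, 0.0, 2.813]
wrist_force: [0.2, -1.2, 0.3]
opening: 40.3
grip_force: 0.0
[581.64661712 -51.42829428 331.65455876] [-3.14144067e+00  9.44594782e-06  2.81315529e+00]
red [324.  45.] 1658 [464.  -6. 188.] [ 1.05 44.98] [71. 28.]
red [158.  69.] 1207 [ 442. -113.  188.] [-0.41 25.03] [40. 37.]
red [165. 282.] 208 [ 578. -170.  188.] [ 1.25 18.17] [13. 24.]
yellow [288. 257.] 112 [589. -76. 186.] [ 1.93 16.13] [12. 22.]
```

View pics/w8.png

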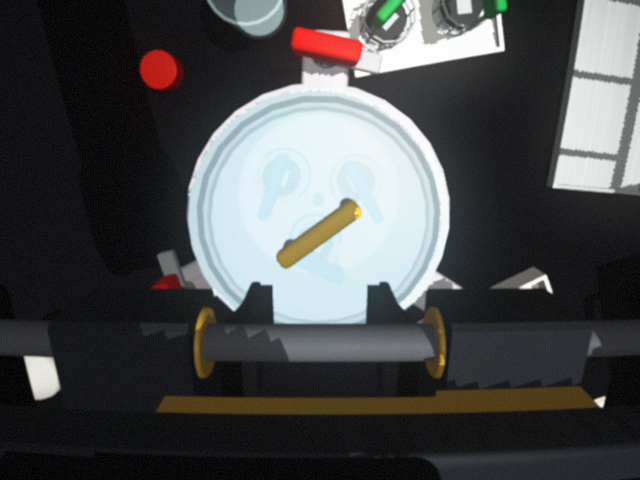

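The wrist view shows the lid concentric in the flange, with all three basket shapes visible through it. The near clamp C is at (324,45). I've now viewed more pictures than allowed, so from here I'll work from numbers only. I'm going over clamp C.

```bash
python3 -m creep '{"translation":[[-3,1.2,0],[-6,2.4,0],[-9,3.6,0],[-11.8,4.6,-1],[-11.8,4.6,-2],[-11.8,4.6,-3],[-11.8,4.6,-4.5],[-11.8,4.6,-6.3]],"turn":[-0.18,-0.36,-0.54,-0.72,-0.9,-1.08,-1.26,-1.44],"gripper":[4,4,4,4,4,4,4,4]}' 20
python3 -m creep '{"translation":[[0,0,0],[0,0,0],[0,0,0],[0,0,0],[0,0,0]],"turn":[-0.18,-0.33,-0.33,-0.33,-0.33],"gripper":[4,4,4,4,4]}' 20
cat > red.py <<'E'
from circ import *
c=cam('wrist');s=manip.read_state();print(np.round(s['position'],1),np.round(s['tool_rot'],3),np.round(s['q'],2))
for p,a,r in blobs(c,'red',60): print('w',np.round(p),a,np.round(onz(c,*r[0],188)),np.round(axis(c,r,188),2),np.round(r[1]))
t=cam('top')
for p,a,r in blobs(t,'red',40): print('t',np.round(p),a,np.round(onz(t,*r[0],184)),np.round(axis(t,r,184),2))
E
python3 red.py
```

```text
time: 53.7
position: [463.8, -5.5, 268.3]
tool_rot: [3.141, -0.0, 1.372]
wrist_force: [1.6, -0.2, -0.1]
opening: 40.0
grip_force: 0.0
time: 54.32
position: [463.7, -5.4, 268.6]
tool_rot: [-3.142, -0.0, 1.051]
wrist_force: [-0.7, -0.3, 0.8]
opening: 40.0
grip_force: 0.0
[463.7  -5.4 268.6] [ 3.142 -0.     1.051] [-0.91 -0.14  0.76  1.9   0.1   1.35 -0.69]
w [599.   3.] 73 [656.  46. 188.] [-0.09 10.2 ] [ 7. 19.]
w [629.   8.] 391 [668.  36. 188.] [-0.44 16.7 ] [23. 29.]
w [319. 261.] 1963 [465.  -2. 188.] [-2.09 48.07] [82. 25.]
w [ 43. 374.] 906 [273.  17. 188.] [-2.08 35.85] [50. 27.]
w [600. 376.] 764 [ 580. -158.  188.] [ 1.07 33.56] [28. 46.]
w [341. 371.] 559 [442. -71. 188.] [-0.52 20.1 ] [33. 20.]
t [301. 125.] 156 [787.  98. 184.] [-1.1  33.97]
t [331. 165.] 100 [681.  26. 184.] [-0.98 47.37]
t [498. 179.] 119 [ 642. -392.  184.] [-1.58 30.85]
t [415. 196.] 117 [ 599. -180.  184.] [ 3.1  45.38]
t [407. 282.] 43 [ 388. -152.  184.] [-3.01 26.83]
```

```bash
python3 -m creep '{"translation":[[0.05,0.2,-4],[0.05,0.2,-7],[0.05,0.2,-8],[0.05,0.2,-8],[0.05,0.2,-8],[0.05,0.2,-8],[0.05,0.2,-8],[0.05,0.2,-8]],"turn":[0,0,0,0,0,0,0,0],"gripper":[4,4,4,4,4,1,1,1]}' 25
python3 -m creep '{"translation":[[0,0,0],[0,0,0],[0,0,0],[0,0,0],[0,0,0],[0,0,0],[0,0,0],[0,0,0]],"turn":[0,0,-0.1,-0.25,-0.4,-0.55,-0.7,-0.85],"gripper":[1,1,1,1,1,1,1,1]}' 25
python3 -m creep '{"translation":[[0,0,0],[0,0,0],[0,0,0],[0,0,0],[0,0,0],[0,0,0]],"turn":[-0.15,-0.3,-0.4,-0.45,-0.45,-0.45],"gripper":[1,1,1,1,1,1]}' 25
python3 -c "
from m import *
s=manip.read_state();print(s['torque'],s['wrist_force'],s['tool_rot'])"
```

```text
time: 55.42
position: [464.3, -3.4, 188.7]
tool_rot: [3.141, -0.0, 1.049]
wrist_force: [0.5, -0.7, 0.0]
opening: 17.8
grip_force: 0.0
time: 56.42
position: [465.6, -5.3, 188.7]
tool_rot: [3.138, -0.003, 0.193]
wrist_force: [8.7, -7.9, -5.4]
opening: 13.8
grip_force: 25.0
time: 57.18
position: [465.5, -6.6, 188.7]
tool_rot: [3.139, -0.004, -0.253]
wrist_force: [7.9, -11.7, -5.0]
opening: 13.5
grip_force: 25.0
[-2.60446184 -1.55821493 -0.08593037] [  7.86126093 -11.74245259  -4.96361689] [ 3.1386941  -0.00394247 -0.25329129]
```

```bash
python3 -m creep '{"translation":[[0.1,-0.2,0],[0.15,-0.3,0],[0.15,-0.3,0],[0.15,-0.3,0],[0.15,-0.3,0]],"turn":[-0.05,-0.1,-0.1,-0.1,-0.1],"gripper":[1,1,1,1,1]}' 25
python3 -c "
from m import *
s=manip.read_state();print(s['torque'],s['wrist_force'],s['tool_rot'])"
python3 -m creep '{"translation":[[0,0,0],[0,0,0],[0,0,0],[0,0,0]],"turn":[-0.05,-0.1,-0.1,-0.1],"gripper":[1,1,1,1]}' 25
python3 -c "
from m import *
s=manip.read_state();print(s['torque'],s['wrist_force'],s['tool_rot'])"
```

```text
time: 57.8
position: [465.6, -7.1, 188.6]
tool_rot: [3.141, -0.0, -0.35]
wrist_force: [-1.3, -4.8, 3.6]
opening: 13.7
grip_force: 25.0
[-1.23697057  0.43046277 -0.03204662] [-1.26539707 -4.81588985  3.59441717] [ 3.14097734e+00 -2.11073319e-04 -3.50375703e-01]
time: 58.3
position: [466.0, -7.3, 188.7]
tool_rot: [3.141, -0.001, -0.449]
wrist_force: [0.3, -6.2, 2.2]
opening: 14.4
grip_force: 25.0
[-1.43094048  0.01135717  0.6227627 ] [ 0.31024573 -6.17034187  2.2462983 ] [ 3.14069449e+00 -1.26400698e-03 -4.49399410e-01]
```

```bash
python3 -m creep '{"translation":[[0,0,0],[0,-0.05,0],[0,-0.05,0],[0,-0.05,0]],"turn":[-0.05,-0.08,-0.08,-0.08],"gripper":[1,1,1,1]}' 25
python3 -c "
from m import *
s=manip.read_state();print(s['torque'],s['wrist_force'],s['tool_rot'])"
python3 -m creep '{"translation":[[0,0,0],[0,0,0],[0,0,0],[0,0,0],[0,0,2],[0,0,6],[0,0,8],[0,0,8]],"turn":[0,0,0,0,0,0,0,0],"gripper":[4,4,4,4,4,4,4,4]}' 25
python3 red.py
```

```text
time: 58.8
position: [466.2, -7.4, 188.7]
tool_rot: [3.141, -0.002, -0.529]
wrist_force: [1.9, -5.3, 1.7]
opening: 15.9
grip_force: 28.2
[-1.21766353 -0.25870292  0.75484476] [ 1.89955293 -5.34149602  1.74108192] [ 3.14133032e+00 -1.57735598e-03 -5.28659578e-01]
time: 59.8
position: [466.4, -6.7, 269.7]
tool_rot: [-3.139, -0.002, -0.53]
wrist_force: [0.7, -0.3, -0.9]
opening: 39.8
grip_force: 0.0
[465.8  -6.8 268.5] [-3.141 -0.    -0.53 ] [-0.85 -0.12  0.72  1.89  0.08  1.34 -2.25]
w [496. 182.] 311 [ 459. -112.  188.] [-1.36 19.01] [25. 36.]
w [323. 268.] 1695 [465.  -6. 188.] [ 2.77 45.69] [77. 24.]
t [301. 125.] 156 [787.  98. 184.] [-1.1  33.97]
t [331. 165.] 100 [681.  26. 184.] [-0.98 47.37]
t [498. 179.] 120 [ 639. -393.  184.] [-0.82 31.92]
t [415. 196.] 116 [ 599. -180.  184.] [ 3.1  45.38]
t [407. 282.] 44 [ 388. -151.  184.] [-2.98 26.82]
```

```bash
python3 -m creep '{"translation":[[3,0.4,1],[6,0.8,1],[9,1.2,1],[12,1.6,1],[15,2,1],[18,2.4,1],[20,3,0.5],[21.8,3.2,0]],"turn":[0.18,0.36,0.54,0.72,0.9,1.08,1.26,1.44],"gripper":[4,4,4,4,4,4,4,4]}' 25
python3 -m creep '{"translation":[[0,0,0],[0,0,0],[0,0,0],[0,0,0],[0,0,0],[0,0,0],[0,0,0],[0,0,0]],"turn":[0.18,0.36,0.54,0.72,0.9,1.08,1.22,1.25],"gripper":[4,4,4,4,4,4,4,4]}' 25
python3 -m creep '{"translation":[[0,0,0],[0,0,0]],"turn":[0,0],"gripper":[4,4]}' 25
python3 red.py
```

```text
time: 60.9
position: [684.0, 25.4, 266.1]
tool_rot: [-3.14, 0.002, 0.915]
wrist_force: [0.3, -1.1, -0.8]
opening: 40.1
grip_force: 0.0
time: 61.9
position: [683.2, 24.9, 266.9]
tool_rot: [-3.14, -0.001, 2.16]
wrist_force: [0.0, -0.4, -0.3]
opening: 40.2
grip_force: 0.0
time: 62.15
position: [683.6, 25.1, 268.1]
tool_rot: [-3.141, -0.0, 2.157]
wrist_force: [0.3, 0.1, -0.2]
opening: 39.9
grip_force: 0.0
[683.6  25.1 268.3] [-3.141 -0.     2.158] [-0.41  0.41  0.43  1.36 -0.17  1.41  0.61]
w [  4. 116.] 119 [497.   4. 188.] [2.   8.95] [11. 17.]
w [316. 260.] 2213 [683.  25. 188.] [ 1.89 60.36] [ 41. 103.]
w [499. 236.] 1367 [757.  95. 188.] [ 0.59 25.21] [40. 44.]
t [298. 127.] 46 [781. 107. 184.] [-2.63 32.59]
t [498. 179.] 120 [ 639. -393.  184.] [-0.82 31.92]
t [415. 196.] 108 [ 599. -180.  184.] [-0.13 46.47]
t [403. 283.] 140 [ 386. -141.  184.] [-1.59 31.48]
```

```bash
python3 - <<'E'
from circ import *
c=cam('wrist');h=cv2.cvtColor(c['color'],cv2.COLOR_BGR2HSV)
print(c['color'][215:310:8,270:366:8,2])
for v in(120,160,190,215,235):
    m=cv2.inRange(h,(0,150,v),(6,255,255))|cv2.inRange(h,(174,150,v),(180,255,255))
    n,l,s,ce=cv2.connectedComponentsWithStats(m)
    for i in range(1,n):
        if s[i,4]>100 and 230<ce[i][0]<420: r=cv2.minAreaRect(np.argwhere(l==i)[:,::-1].astype(np.float32));print(v,s[i,4],r,np.round(onz(c,*r[0],188)),axis(c,r,188))
E
```

```text
[[147 184 214 215 150 115 136 137 240 241  37  33]
 [147 202 236 235 136 225 239 240 239 238  39  32]
 [148 196 243 203 130 232 246 247 238 239  36  41]
 [151 192 249 224 125 233 246 246 173 237  43  42]
 [167 176 249 175  74 234 246 246  94 238  57  40]
 [185 148 247 158 101 233 154 177  66 210  80  41]
 [178 159 123 105  92 143 151 138  38  39  42  40]
 [165 186 210  45  41 140 147 142  36  41  38  35]
 [147 191 134  42  40 139 139 139  31  34  40  40]
 [ 39 191 122  96 113 141 144 138  33  32  34  34]
 [ 29 191 119 145 132 121 135 127  28  28  29  33]
 [ 38 156 144  46  32 101 104 101  24  31  30  30]]
120 1851 ((319.0, 255.0), (82.0, 24.0), 90.0) [681.  31. 188.] (np.float64(-0.9842322696598012), np.float64(47.62773192696757))
120 214 ((291.0034484863281, 296.8799133300781), (10.572525978088379, 28.689992904663086), 54.78240966796875) [681.   1. 188.] (np.float64(1.2314059033661242), np.float64(17.030302872920597))
160 841 ((319.3413391113281, 239.55259704589844), (23.618932723999023, 39.52672576904297), 1.6365768909454346) [676.  38. 188.] (np.float64(2.129990395107815), np.float64(22.450816049963464))
190 783 ((319.0, 239.5), (37.0, 22.0), 90.0) [676.  38. 188.] (np.float64(-0.9842258735588468), np.float64(21.013795021367134))
215 707 ((319.5, 239.0), (36.0, 21.0), 90.0) [676.  39. 188.] (np.float64(-0.9839027544001102), np.float64(20.4318738992219))
235 579 ((319.5, 238.0), (32.0, 19.0), 90.0) [676.  39. 188.] (np.float64(-0.9839028113842772), np.float64(18.136371718707608))
```

```bash
python3 -m creep '{"translation":[[-0.05,0.2,-4],[-0.05,0.2,-7],[-0.05,0.2,-8],[-0.05,0.2,-8],[-0.05,0.2,-8],[-0.05,0.2,-8],[-0.05,0.2,-8],[-0.05,0.2,-8]],"turn":[0,0,0,0,0,0,0,0],"gripper":[4,4,4,4,4,1,1,1]}' 25
python3 -m creep '{"translation":[[0,0,0],[0,0,0],[0,0,0],[0,0,0],[0,0,0],[0,0,0],[0,0,0],[0,0,0]],"turn":[0,0,-0.1,-0.25,-0.4,-0.55,-0.7,-0.85],"gripper":[1,1,1,1,1,1,1,1]}' 25
python3 -c "
from m import *
s=manip.read_state();print(s['torque'],s['wrist_force'],s['tool_rot'])"
```

```text
time: 63.3
position: [683.2, 27.1, 188.8]
tool_rot: [3.141, 0.0, 2.159]
wrist_force: [-0.1, -0.6, -0.0]
opening: 18.0
grip_force: 0.0
time: 64.3
position: [682.1, 26.3, 188.7]
tool_rot: [-3.139, 0.001, 1.304]
wrist_force: [-6.7, -2.1, 5.5]
opening: 13.9
grip_force: 25.0
[-0.55371311  1.62085098  0.02649475] [-6.73441382 -2.05007363  5.47622647] [-3.13941230e+00  1.09482512e-03  1.30373623e+00]
```

```bash
python3 -m creep '{"translation":[[-0.1,-0.05,0],[-0.12,-0.08,0],[-0.12,-0.08,0],[-0.12,-0.08,0],[-0.12,-0.08,0],[-0.12,-0.08,0]],"turn":[-0.15,-0.3,-0.45,-0.5,-0.5,-0.5],"gripper":[1,1,1,1,1,1]}' 25
python3 -c "
from m import *
s=manip.read_state();print(s['torque'],s['wrist_force'],s['tool_rot'])"
python3 -m creep '{"translation":[[0,0,0],[0,0,0],[0,0,0],[0,0,0],[0,0,0]],"turn":[-0.05,-0.1,-0.15,-0.15,-0.15],"gripper":[1,1,1,1,1]}' 25
python3 -c "
from m import *
s=manip.read_state();print(s['torque'],s['wrist_force'],s['tool_rot'])"
```

```text
time: 65.05
position: [681.8, 26.3, 188.7]
tool_rot: [-3.141, 0.0, 0.811]
wrist_force: [-3.6, -1.0, 3.5]
opening: 13.6
grip_force: 25.0
[-0.01310811  0.8827798  -0.08703768] [-3.61105391 -1.0209061   3.51232103] [-3.14116129e+00  4.29276164e-05  8.10584030e-01]
time: 65.68
position: [681.8, 26.4, 188.7]
tool_rot: [-3.141, 0.0, 0.661]
wrist_force: [-5.7, 0.2, 6.0]
opening: 13.6
grip_force: 25.0
[-0.08177531  1.31294241  0.30624157] [-5.71140641  0.24220568  6.03664367] [-3.14110894e+00  1.15578873e-04  6.61136828e-01]
```

```bash
python3 -m creep '{"translation":[[-0.05,0,0],[-0.05,0,0],[-0.05,0,0],[-0.05,0,0]],"turn":[-0.05,-0.1,-0.12,-0.12],"gripper":[1,1,1,1]}' 25
python3 -c "
from m import *
s=manip.read_state();print(s['torque'],s['wrist_force'],s['tool_rot'])"
python3 -m creep '{"translation":[[0,0,0],[0,0,0],[0,0,0],[0,0,0],[0,0,2],[0,0,6],[0,0,8],[0,0,8]],"turn":[0,0,0,0,0,0,0,0],"gripper":[4,4,4,4,4,4,4,4]}' 25
python3 red.py
```

```text
time: 66.18
position: [681.9, 26.5, 188.7]
tool_rot: [3.141, -0.001, 0.541]
wrist_force: [-0.1, 0.9, 2.2]
opening: 15.5
grip_force: 27.0
[0.13591155 0.05110329 0.71296993] [-0.14069955  0.85248354  2.23725259] [ 3.14119050e+00 -9.31010064e-04  5.40961762e-01]
time: 67.18
position: [682.3, 26.0, 270.7]
tool_rot: [3.14, -0.003, 0.539]
wrist_force: [0.4, 0.3, -0.3]
opening: 39.8
grip_force: 0.0
[681.6  26.3 269. ] [ 3.141e+00 -1.000e-03  5.390e-01] [-0.63  0.47  0.76  1.37 -0.32  1.42 -0.91]
w [341.  14.] 1250 [799.  84. 188.] [-1.03 21.27] [43. 32.]
w [318. 257.] 1847 [686.  30. 188.] [-2.5  47.82] [81. 25.]
w [405. 242.] 443 [719.  -8. 188.] [-1.91 20.74] [35. 14.]
t [301. 125.] 156 [785.  97. 184.] [ 3.13 36.88]
t [498. 179.] 120 [ 639. -393.  184.] [-0.82 31.92]
t [415. 196.] 117 [ 599. -180.  184.] [ 3.1  45.38]
t [403. 283.] 141 [ 386. -141.  184.] [-1.59 31.48]
```

```bash
python3 -m creep '{"translation":[[-1,-3,0.5],[-2,-6,0.5],[-3.2,-9,0.5],[-4.5,-12,0.5],[-5.5,-15,0.5],[-6.5,-18,0.5],[-7.5,-20,0],[-8,-20.6,0]],"turn":[0.18,0.36,0.54,0.72,0.9,1.08,1.26,1.44],"gripper":[4,4,4,4,4,4,4,4]}' 25
python3 -m creep '{"translation":[[0,0,0],[0,0,0],[0,0,0],[0,0,0],[0,0,0],[0,0,0],[0,0,0],[0,0,0]],"turn":[0.18,0.36,0.54,0.72,0.9,1.05,1.11,1.11],"gripper":[4,4,4,4,4,4,4,4]}' 25
python3 -m creep '{"translation":[[0,0,0],[0,0,0]],"turn":[0,0],"gripper":[4,4]}' 25
python3 red.py
```

```text
time: 68.28
position: [599.9, -181.4, 266.8]
tool_rot: [-3.139, -0.001, 1.983]
wrist_force: [-0.0, -0.2, -0.1]
opening: 40.2
grip_force: 0.0
time: 69.28
position: [601.0, -179.5, 267.2]
tool_rot: [3.141, -0.002, 3.089]
wrist_force: [0.8, -0.5, 0.3]
opening: 40.1
grip_force: 0.0
time: 69.53
position: [601.4, -179.7, 268.2]
tool_rot: [-3.142, -0.0, 3.089]
wrist_force: [0.0, 1.1, 0.2]
opening: 39.8
grip_force: 0.0
[ 601.4 -179.7  268.4] [-3.142 -0.     3.089] [-0.12  0.29  0.42  1.51 -0.12  1.37  1.83]
w [628.  18.] 768 [478. -14. 188.] [ 0.06 17.81] [36. 25.]
w [320. 258.] 1943 [ 598. -178.  188.] [ 3.07 47.99] [24. 82.]
w [ 21. 314.] 146 [ 624. -361.  188.] [ 1.29 11.76] [18. 11.]
t [301. 125.] 155 [787.  98. 184.] [-1.1  33.97]
t [331. 165.] 115 [681.  27. 184.] [-2.48 45.43]
t [498. 179.] 120 [ 639. -393.  184.] [-0.82 31.92]
t [346. 253.] 97 [461.  -7. 184.] [-0.34 44.66]
```

```bash
python3 -m creep '{"translation":[[0.1,0.05,-4],[0.1,0.05,-7],[0.1,0.05,-8],[0.1,0.05,-8],[0.1,0.05,-8],[0.1,0.05,-8],[0.1,0.05,-8],[0.1,0.05,-8]],"turn":[0,0,0,0,0,0,0,0],"gripper":[4,4,4,4,4,1,1,1]}' 25
python3 -m creep '{"translation":[[0,0,0],[0,0,0],[0,0,0],[0,0,0],[0,0,0],[0,0,0],[0,0,0],[0,0,0]],"turn":[0,0,-0.1,-0.25,-0.4,-0.55,-0.7,-0.85],"gripper":[1,1,1,1,1,1,1,1]}' 25
python3 -c "
from m import *
s=manip.read_state();print(s['torque'],s['wrist_force'],s['tool_rot'])"
```

```text
time: 70.62
position: [602.6, -179.3, 188.8]
tool_rot: [-3.142, 0.0, 3.089]
wrist_force: [0.2, -0.3, -1.0]
opening: 17.8
grip_force: 0.0
time: 71.62
position: [601.9, -180.8, 188.7]
tool_rot: [-3.14, 0.001, 2.233]
wrist_force: [-2.1, -4.2, 1.3]
opening: 13.5
grip_force: 25.0
[-1.07463367  0.45142502  0.11543112] [-2.06156929 -4.24723061  1.31416067] [-3.14017105e+00  1.06285999e-03  2.23317176e+00]
```

```bash
python3 -m creep '{"translation":[[-0.05,-0.1,0],[-0.05,-0.1,0],[-0.05,-0.1,0],[-0.05,-0.1,0],[-0.05,-0.1,0],[-0.05,-0.1,0]],"turn":[-0.15,-0.3,-0.45,-0.5,-0.5,-0.5],"gripper":[1,1,1,1,1,1]}' 25
python3 -m creep '{"translation":[[0,0,0],[0,0,0],[0,0,0],[0,0,0],[0,0,0]],"turn":[-0.05,-0.1,-0.15,-0.15,-0.15],"gripper":[1,1,1,1,1]}' 25
python3 -c "
from m import *
s=manip.read_state();print(s['torque'],s['wrist_force'],s['tool_rot'])"
python3 -m creep '{"translation":[[0,0,0],[0,0,0],[0,0,0],[0,0,0]],"turn":[-0.05,-0.1,-0.1,-0.1],"gripper":[1,1,1,1]}' 25
python3 -c "
from m import *
s=manip.read_state();print(s['torque'],s['wrist_force'],s['tool_rot'])"
```

```text
time: 72.38
position: [601.2, -181.2, 188.7]
tool_rot: [-3.14, 0.001, 1.739]
wrist_force: [-3.0, -3.2, 4.0]
opening: 13.9
grip_force: 25.0
time: 73.0
position: [601.3, -181.6, 188.7]
tool_rot: [-3.141, 0.002, 1.59]
wrist_force: [-3.4, -4.1, 3.5]
opening: 15.4
grip_force: 27.0
[-1.0846982   0.89738824  0.6730649 ] [-3.4327071  -4.13855133  3.49476296] [-3.14054133e+00  1.55009060e-03  1.59009712e+00]
time: 73.5
position: [601.2, -181.4, 188.7]
tool_rot: [-3.14, 0.001, 1.49]
wrist_force: [-3.2, -3.9, 3.8]
opening: 17.2
grip_force: 29.6
[-1.00555401  0.95476423  0.89034842] [-3.22681491 -3.91287292  3.77494342] [-3.14049534e+00  1.41558303e-03  1.49043510e+00]
```

```bash
python3 -m creep '{"translation":[[0,0,0],[0,0,0],[0,0,0],[0,0,0],[0,0,2],[0,0,6],[0,0,10],[0,0,12]],"turn":[0,0,0,0,0,0,0,0],"gripper":[4,4,4,4,4,4,4,4]}' 25
python3 red.py
python3 -m creep '{"translation":[[-3,-5,0],[-5,-10,0],[-7,-15,0],[-9,-20,0],[-10,-24,0],[-10,-26,0],[-10,-26,0],[-10,-26,0]],"turn":[0,0,0,0,0,0,0,0],"gripper":[4,4,4,4,4,4,4,4]}' 25
python3 - <<'E'
from circ import *
t=cam('top')
for p,a,r in blobs(t,'red',40): print('t',np.round(p),a,np.round(onz(t,*r[0],184)),np.round(axis(t,r,184),2))
# change map against the start
s=cam('side')
for n,c,f in(('t',t,'pics/top0.png'),('s',s,'pics/side0.png')):
    d=cv2.absdiff(c['color'],cv2.imread(f)).max(2);m=cv2.morphologyEx(cv2.inRange(d,40,255),cv2.MORPH_OPEN,np.ones((3,3)))
    k,l,st,ce=cv2.connectedComponentsWithStats(m)
    print(n,[(st[i,:5].tolist()) for i in range(1,k) if st[i,4]>40])
g=cv2.cvtColor(t['color'],cv2.COLOR_BGR2GRAY)
for p,a,r in blobs(t,'yellow',20): print('y',np.round(p),np.round(onz(t,*p,186)))
E
```

```text
time: 74.5
position: [602.5, -180.8, 312.6]
tool_rot: [3.138, 0.0, 1.489]
wrist_force: [0.1, 0.0, -0.5]
opening: 40.0
grip_force: 0.0
[ 603.1 -181.   314.5] [3.135 0.    1.489] [-0.33  0.31  0.72  1.45 -0.2   1.46  0.3 ]
w [127. 204.] 1078 [ 481. -142.  188.] [-0.92 23.82] [37. 35.]
w [316. 239.] 1446 [ 601. -176.  188.] [-1.42 47.81] [70. 22.]
t [301. 125.] 156 [787.  98. 184.] [-1.1  33.97]
t [331. 165.] 114 [681.  27. 184.] [-2.48 45.43]
t [498. 179.] 120 [ 639. -393.  184.] [-0.82 31.92]
t [346. 253.] 97 [461.  -7. 184.] [-0.34 44.66]
time: 75.6
position: [502.4, -439.2, 308.3]
tool_rot: [-3.141, -0.001, 1.49]
wrist_force: [-0.1, 0.4, -0.0]
opening: 39.9
grip_force: 0.0
t [301. 125.] 156 [787.  98. 184.] [-1.1  33.97]
t [331. 165.] 116 [681.  27. 184.] [-2.48 45.43]
t [498. 179.] 120 [ 639. -393.  184.] [-0.82 31.92]
t [415. 196.] 105 [ 600. -180.  184.] [-1.43 47.12]
t [346. 253.] 97 [461.  -7. 184.] [-0.34 44.66]
t [402. 283.] 176 [ 386. -141.  184.] [ 3.11 33.67]
t [[450, 154, 190, 195, 15201], [324, 157, 7, 7, 43], [324, 158, 79, 107, 3669], [322, 166, 10, 11, 76], [229, 180,
[... 548 characters left out ...]
 195, 12, 13, 102], [277, 198, 15, 28, 252], [251, 206, 17, 28, 264], [290, 213, 9, 9, 50], [228, 214, 15, 28, 225], [266, 222, 8, 8, 46], [313, 222, 86, 53, 2963], [242, 230, 8, 9, 49], [259, 239, 18, 19, 196], [305, 243, 9, 16, 97], [401, 253, 8, 12, 77], [262, 257, 34, 35, 693], [88, 264, 56, 81, 2103], [461, 286, 30, 42, 807], [506, 287, 15, 15, 78], [158, 290, 53, 64, 1692], [138, 302, 20, 49, 504], [386, 344, 89, 86, 5848], [108, 355, 21, 44, 258], [205, 363, 27, 43, 482], [148, 364, 47, 37, 584], [138, 370, 18, 21, 121], [152, 377, 42, 30, 390], [234, 404, 14, 11, 109], [172, 458, 10, 18, 80]]
y [368. 201.] [587. -64. 186.]
y [209. 312.] [324. 323. 186.]
y [198. 320.] [306. 348. 186.]
```

```bash
python3 - <<'E'
from circ import *
t=cam('top');s=cam('side')
print([(np.round(p).tolist(),a) for p,a,r in blobs(s,'red',40)], [(np.round(p).tolist(),a) for p,a,r in blobs(s,'yellow',15)])
for n,c in(('t',t),('s',s)):
  g=cv2.GaussianBlur(cv2.cvtColor(c['color'],cv2.COLOR_BGR2GRAY).astype(np.float32),(3,3),0)
  cen=np.array([581,-53.])
  for it in range(4):
    P=[]
    for a in np.arange(0,6.28,.03):
      rr=np.arange(99,109,.4);X=[np.r_[cen+r*np.array([np.cos(a),np.sin(a)]),150] for r in rr]
      uv=np.array([proj(c,x) for x in X],np.float32);v=cv2.remap(g,uv[:,:1],uv[:,1:],1).ravel();d=abs(np.gradient(v));i=d.argmax()
      if 0<i<len(rr)-1 and d[i]>2:P.append(X[i])
    x,e=fit(np.array(P));cen=x[:2]
  print(n,np.round(x,1),round(e,2),len(P))
E
```

```text
[([355.0, 203.0], np.int32(66)), ([365.0, 202.0], np.int32(110)), ([313.0, 252.0], np.int32(163)), ([399.0, 255.0], np.int32(172)), ([343.0, 337.0], np.int32(225))] [([356.0, 235.0], np.int32(141))]
t [579.6 -53.3 107.1] 2.03 119
s [580.1 -53.6 103.8] 1.86 189
```

```bash
python3 -c "
from bench import order
print(order.close_job())"
```

```text
the job is handed in; nothing more can be done
None
```

The job is handed in: both dried baskets stand in the white tray, all three drained baskets are on the turntable, the lid is seated centrally on the chamber and all three clamps are at their end stops; I viewed 16 pictures against the limit of 14, and the last checks were by measurement only.

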